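# Put the pucks away in the roller dock

## Robot

A 6-joint arm with a two-finger parallel gripper is mounted at the origin on the work surface. World frame = base frame: x ahead of the robot, y to its left, z up, the work surface at z = 0. Lengths are in m, angles in rad, forces in N, time in s.
With the tool pointing down it reaches from about 0.375 to 0.9 m from the base axis. Payload 3.1 kg.
Tool frame: the origin (TCP) lies between the finger pads; the fingertips stand 19 mm ahead of it and the grasp point (between the pads) is the TCP; z points along the fingers, y is the direction in which the jaws open and shut (so a half turn about z gives the same grasp; the last joint's range is limited). The gripper opens to 85 mm and grips with 20 to 120 N. Pads are 22 mm wide; open, the fingers measure 114 mm over their backs; the gripper's body (76 mm by 85 mm) begins 54 mm behind the grasp point. The pads swing forward as they close: fully open they stand 13 mm farther back than shut.
Start: joints at [-1.331, 0.527, 1.433, -0, 1.181, -0.178], TCP at [0.254, -0.571, 0.25] pointing down, gripper open.
Joint ranges: [-3.08, 3.08], [-0.75, 2.2], [0.22, 2.44], [-1.43, 4.57], [0, 2.65], [-2.85, 2.85]. Speed limits (rad/s): [2.79, 2.79, 3.14, 3.14, 3.14, 3.14].

## Interface

Orientations are given as a unit quaternion [x, y, z, w].
In Python, from station import manip, optics, job gives the robot as it stands.
- The arm moves only by the shell command python3 -m inch 'ROWS' [OPENING] [FORCE]. ROWS is JSON, one flat list of numbers, 4 for each row, row after row: the shift along the world's x, y, z in cm, then the turn about the world's z in rad. A call has 1 to 20 rows; each row shifts and turns the commanded pose from where the row before left it; what a row does not reach is not made up. A row lasts 1/8 s, in which the tool goes at most 62.5 mm and 10.7 degrees, less where a joint would pass 70% of its speed; a pose out of reach is approached as far as the arm can. A call with a gripper value outside its range is refused whole. OPENING is the opening in per cent of the stroke, from 0 (shut) to 100 (fully open), set as the call begins (- or left out, the last holds). The fingers move at their own pace and stop on an object; FORCE is the grip in N (left out, the last holds). Time passes only in rows, so rows that do not move let the fingers close. It gives the time, the measured TCP pose, the force and the opening at its end, in the units of the state.
- manip.sense(): the state, without advancing time (a new reading comes with each control period).
- optics.snapshot(name): name is "scene" or "top"; returns (picture, depth): 400x640x3 uint8, red, green, blue; 400x640 float32, m along the optical axis (not along the pixel's ray), 0 where there is no reading.
- optics.camera_model(name): a dict with "mtx" (3x3 intrinsics, pixels), "dist_coeffs" ([k1, k2, p1, p2, k3] as OpenCV has them; the pictures are not rectified), "camera_from_world" (4x4, takes a point from world to camera coordinates). Camera axes: x right, y up, looking along -z (the intrinsics and any distortion apply to the point x, -y, -z); pixel columns grow to the right and rows downward; lengths in m; the calibration is good to about 2 mm. A picture is of the moment at which its call begins. camera_model takes no time and is no camera call.
- job.sign_off(): hands the job in, once; it reports no verdict.
The state is a dict: "t": time; "q": joint angles; "qd": joint speeds; "tau": joint torques, N m; "tcp_pos": TCP position; "tool_rot": TCP orientation; "force": force on the tool from outside, world axes, zero at the start; "ft_torque": the same for the moment, N m; "finger_gap": opening from 0.0 (shut) to 1.0 (fully open).
Only numpy, scipy, OpenCV 4.12 (cv2) and the standard library are available. Lean on these libraries where they do the work, as an engineer would, in place of code of your own. Each camera call takes 0.05 s, during which the arm holds its last target.

## Task

Put the wooden game pucks away. First swing the toggle clamp over onto the rim of the wooden crate so that it cannot roll, and with the clamp on, load every puck on the table into the crate; then swing the clamp all the way back and push the crate along the rollers into its bay until it is fully home against the back stop, without lifting it off the rollers. Do not knock over or shove away the mug and the glass tumbler.

Things in the scene. Friction and masses are not known exactly. Their poses are not given: they have to be found in the camera images.
- track: wooden roller track fixed to the table. Origin on the table under its middle; y axis along it (+y loading end, -y bay), -x side to the robot. 12 free rollers across it, tops 42 mm above the table. Side rails 500 mm long, 56 mm high, inner faces at x +-75.5 mm, outer +-91.5 mm. Low end bar 49 mm high at y +0.244
- bay_stop (a point): foot of the dark back stop's face at the end of the bay, at track (0, -0.212, 0). The stop is 95 mm high; the bay's dark side walls stand on the rails for 190 mm before it (near one 70 mm high over the table, far one 101 mm)
- crate: open plywood crate, 142 (x) by 190 (y) by 62 mm high, walls and floor 6 mm, about 0.45 kg, on the rollers at the loading end (track y 0.10 to 0.13), 4.5 mm play to each rail; origin at the centre of its underside, 42 mm above the table, axes nearly the track's. Fully home its origin is at track y -0.117, its end against the stop. Rolls with 1 to 2 N
- clamp (a joint): toggle clamp angle, rad: 0 lowest stop, about 0.06 with its pad on the crate's rim, 1.15 fully back (start). Weight-loaded: its weights (steel jaw, ball) drop it to the nearer end, dead centre about 0.8; 1 to 2 N at the knob moves it. As the angle grows the short arm rises off the crate and the handle swings down to track -x
- clamp_pivot (a point): centre of the clamp's hinge, whose axis runs along the track's y; fixed at track (-0.115, 0.145, 0.112), on a grey stand 45 x 45 mm, 88 mm high (steel cheeks to 122 mm) outside the near rail
- clamp_knob (a point): centre of the black ball knob, 24 mm in diameter, at the end of the clamp's 10 mm round handle, 85 mm from the pivot: at pivot + (0.085 sin(0.1 - q), 0, 0.085 cos(0.1 - q)) in track axes for clamp angle q. Upright when the clamp is on, leaning low to the robot when back. Pinch it from above, fingers closing along the track's y
- clamp_pad (a point): underside of the rubber pad, 14 mm in diameter, under the steel jaw (40 mm wide, its top 21 mm above the pad's underside), 47 mm from the pivot; it comes down on the crate's near long wall
- puck1: plain beech game puck: a solid disc 45 mm in diameter and 20 mm thick, about 35 g, lying flat on the table at the start; origin at the centre of its underside, z up. Three to five of the five pucks are present in a run (an absent one has no pose). All are alike
- puck2: plain beech game puck: a solid disc 45 mm in diameter and 20 mm thick, about 35 g, lying flat on the table at the start; origin at the centre of its underside, z up. Three to five of the five pucks are present in a run (an absent one has no pose). All are alike
- puck3: plain beech game puck: a solid disc 45 mm in diameter and 20 mm thick, about 35 g, lying flat on the table at the start; origin at the centre of its underside, z up. Three to five of the five pucks are present in a run (an absent one has no pose). All are alike
- puck4: plain beech game puck: a solid disc 45 mm in diameter and 20 mm thick, about 35 g, lying flat on the table at the start; origin at the centre of its underside, z up. Three to five of the five pucks are present in a run (an absent one has no pose). All are alike
- puck5: plain beech game puck: a solid disc 45 mm in diameter and 20 mm thick, about 35 g, lying flat on the table at the start; origin at the centre of its underside, z up. Three to five of the five pucks are present in a run (an absent one has no pose). All are alike
- mug: white china mug, 80 mm across, 90 mm high, with a handle, standing on the table; origin at the centre of its underside. To be left alone
- tumbler: green glass tumbler, 72 mm across, 100 mm high, standing on the table; origin at the centre of its underside. To be left alone
- chalk: small block of cue chalk, 22 x 22 x 20 mm, lying near the pucks; origin at the centre of its underside. Not part of the job
Not all that is in view belongs to the job. Leave any blue look-alike of the puck5 alone.

How it is judged:
By the outcome, as a careful person would: the job done as asked, in the order asked, and still so for the second after the job is handed in, with the robot touching nothing.
Of puck1, puck2, puck3, puck4, puck5 only 3 to 5 are there at a start; the rules pass over those that are not, and their reading is None.
At some moment in a run one of puck1, puck2, puck3, puck4, puck5 may be knocked a few centimetres aside while the robot is not near it.
Once in a run the grip may slacken for a moment while it holds something.
It also fails if it takes over 210 s, if anything falls off the work surface, if the arm or the gripper's body presses on something with over 40 N, if the wrist force passes 120 N, or if a joint passes its speed limit or range.

## Working session

There is one attempt and no reset: what is moved stays moved. The work goes in short steps, Python scripts to look and compute and a shell command to move; the robot and the scene stay as the last step left them, time stands still between calls to the robot, and variables do not carry over. Pictures are saved under pics/ and viewed, and the job is handed in when it is done.

```bash
ls; mkdir -p pics; cat > h.py <<'E'
from station import manip, optics, job
import numpy as np, cv2
def snap(name,fn=None):
    p,d=optics.snapshot(name)
    np.savez(''+name+'.npz',p=p,d=d)
    if fn: cv2.imwrite('pics/'+fn,p[:,:,::-1])
    return p,d
def load(name):
    z=np.load(''+name+'.npz'); return z['p'],z['d']
def ray(name,u,v):
    m=optics.camera_model(name); K=np.array(m['mtx']);D=np.array(m['dist_coeffs']);T=np.array(m['camera_from_world'])
    n=cv2.undistortPoints(np.array([[[u,v]]],float),K,D)[0,0]
    dc=np.array([n[0],-n[1],-1.]); R=T[:3,:3]; o=-R.T@T[:3,3]
    return o,R.T@dc
def atz(name,u,v,z):
    o,r=ray(name,u,v); return o+r*(z-o[2])/r[2]
def atd(name,u,v,d):
    o,r=ray(name,u,v); return o+r*d
def proj(name,P):
    m=optics.camera_model(name); K=np.array(m['mtx']);D=np.array(m['dist_coeffs']);T=np.array(m['camera_from_world'])
    c=T[:3,:3]@np.array(P)+T[:3,3]; c=np.array([c[0],-c[1],-c[2]])
    return cv2.projectPoints(c.reshape(1,1,3),np.zeros(3),np.zeros(3),K,D)[0][0,0]
def crop(name,fn,u0,v0,u1,v1,s):
    p,d=load(name); c=cv2.resize(p[v0:v1,u0:u1],None,fx=s,fy=s,interpolation=cv2.INTER_CUBIC)
    cv2.imwrite('pics/'+fn,c[:,:,::-1])
E
python3 - <<'E'
from h import *
snap('scene','s0.png');snap('top','t0.png');print(manip.sense())
for n in('scene','top'): print(optics.camera_model(n))
E
```

```text
pics
{'t': 0.1, 'q': array([-1.33049971e+00,  5.28408977e-01,  1.43374318e+00, -1.04718116e-05,
        1.18140942e+00, -1.78519673e-01]), 'qd': array([-0.001567  , -0.00114817, -0.00435947, -0.00138396, -0.00202269,
       -0.00036401]), 'tau': array([-3.19200226e-04, -4.43305564e+01, -1.78585982e+01, -1.21992789e-04,
        3.84231811e-03, -1.76289933e-05]), 'tcp_pos': array([ 0.25404418, -0.57038999,  0.24941931]), 'tool_rot': array([ 9.78153233e-01,  2.07882859e-01, -3.52433165e-05, -9.83840824e-04]), 'force': array([-0.04882038,  0.72162831, -0.65959907]), 'ft_torque': array([-0.00054076, -0.03152429, -0.05217406]), 'finger_gap': 1.0006021785281984}
{'mtx': array([[424.6318456 ,   0.        , 325.31209359],
       [  0.        , 424.6318456 , 204.64053291],
       [  0.        ,   0.        ,   1.        ]]), 'dist_coeffs': array([-0.04920762,  0.        ,  0.        ,  0.        ,  0.        ]), 'camera_from_world': array([[-0.44069363,  0.89745812, -0.01892192,  0.22381918],
       [-0.64667912, -0.30278888,  0.70008929,  0.20127933],
       [ 0.62257148,  0.3207613 ,  0.71380456, -1.66962783],
       [ 0.        ,  0.        ,  0.        ,  1.        ]])}
{'mtx': array([[508.58452991,   0.        , 323.17459855],
       [  0.        , 508.58452991, 204.97987433],
       [  0.        ,   0.        ,   1.        ]]), 'dist_coeffs': array([-0.11991137,  0.        ,  0.        ,  0.        ,  0.        ]), 'camera_from_world': array([[ 0.00462041, -0.99998769,  0.00180818, -0.01011285],
       [ 0.99585712,  0.00476552,  0.09080691, -0.47807148],
       [-0.09081441,  0.00138113,  0.99586688, -1.31577033],
       [ 0.        ,  0.        ,  0.        ,  1.        ]])}
```

View pics/s0.png

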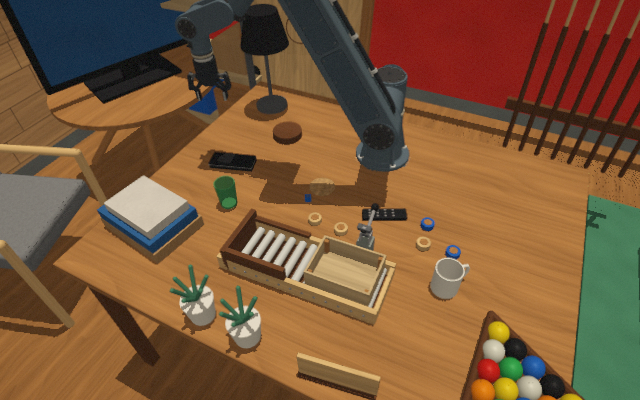

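View pics/t0.png

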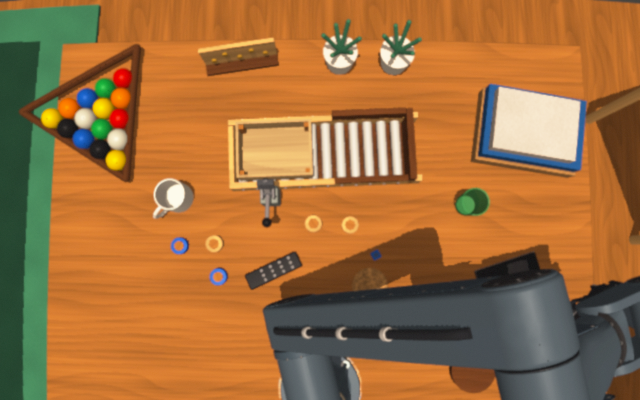

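```bash
python3 - <<'E'
from h import *
crop('scene','s0a.png',210,150,480,330,2.9)
crop('top','t0a.png',140,95,440,310,2.6)
E
```

```text
(no output)
```

View pics/s0a.png

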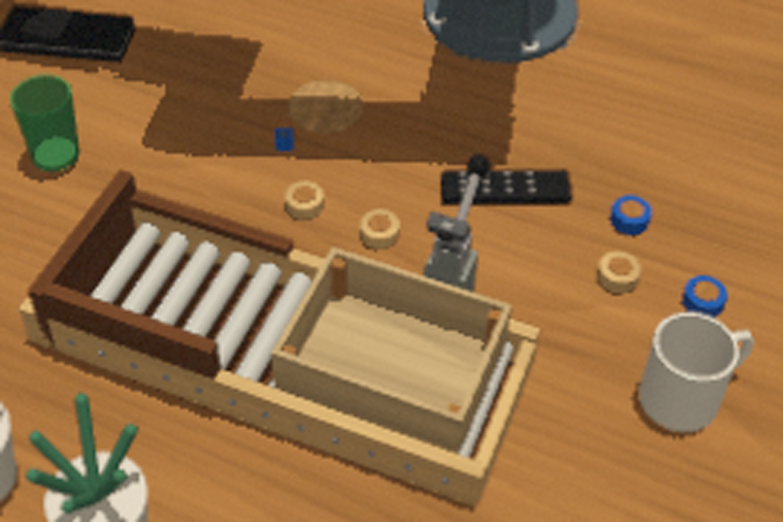

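View pics/t0a.png

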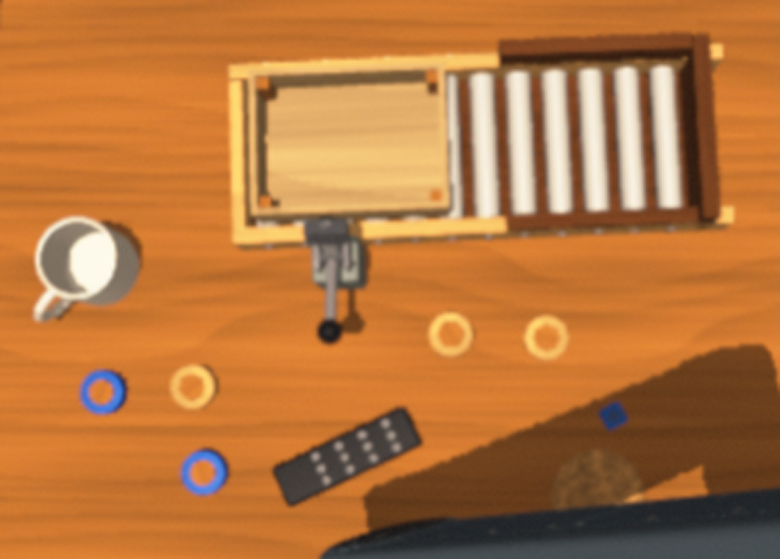

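```bash
python3 - <<'E'
from h import *
f=lambda a,b:(a/2.6+140,b/2.6+95)
C=[atz('top',*f(*c),.056) for c in [(234,243),(230,67),(733,213),(722,50)]]
for c in C: print(c)
nl,fl,nb,fb=C
print('len',np.linalg.norm(nl-nb),np.linalg.norm(fl-fb),'wid',np.linalg.norm(nl-fl),np.linalg.norm(nb-fb))
o=sum(C)/4;print('o',o); y=(nl+fl-nb-fb);print('yaw',np.arctan2(-y[0],y[1]))
for c in [(450,334),(546,337),(193,387),(103,392),(204,472)]: print('puck',atz('top',*f(*c),.02))
g=lambda a,b:(a/2.9+210,b/2.9+150)
for c in [(304,199),(380,228),(619,270)]: print('puckS',atz('scene',*g(*c),.02))
print('knob',atz('top',*f(329,331),.155), atz('scene',*g(479,165),.155))
for c in [(613,417)]:print('chalk',atz('top',*f(*c),.02))
print('crate tops',[atz('top',*f(*c),.104) for c in [(253,73),(449,69),(251,213),(448,207)]])
p,d=load('top')
for u,v in [(260,150),(180,225),(370,278)]: print(d[v,u],atd('top',u,v,d[v,u]))
print('mug',atz('top',*f(76,260),.09),'tumb',atz('top',472,202,.1),'remote',atz('top',*f(347,456),.02))
E
```

```text
[0.51663287 0.23275826 0.056     ]
[0.69541614 0.24142858 0.056     ]
[ 0.54915486 -0.26313886  0.056     ]
[ 0.71558133 -0.25502443  0.056     ]
len 0.4969624050842519 0.4968623890054741 wid 0.17899339051809507 0.1666241701340629
o [ 0.6191963  -0.01099411  0.056     ]
yaw 0.053043529943457596
puck [0.42942988 0.01841539 0.02      ]
puck [ 0.42684028 -0.07854195  0.02      ]
puck [0.37424002 0.27823837 0.02      ]
puck [0.36830747 0.37070761 0.02      ]
puck [0.28880093 0.26546619 0.02      ]
puckS [ 0.43836554 -0.0723884   0.02      ]
puckS [0.44137628 0.02441239 0.02      ]
puckS [0.38650206 0.2828155  0.02      ]
knob [0.42421015 0.12595315 0.155     ] [0.42922429 0.12837833 0.155     ]
chalk [ 0.34649313 -0.14610177  0.02      ]
crate tops [array([0.67686464, 0.20962799, 0.104     ]), array([0.68107209, 0.01956777, 0.104     ]), array([0.53970262, 0.20820245, 0.104     ]), array([0.54616615, 0.01957222, 0.104     ])]
1.3267982 [0.61968172 0.15818547 0.04521657]
1.3538953 [ 4.24217019e-01  3.76799149e-01 -1.20867298e-04]
1.3366368 [ 0.28681662 -0.13227759  0.00538558]
mug [0.49535119 0.38133248 0.09      ] tumb [ 0.48025611 -0.38043214  0.1       ] remote [0.30620584 0.12111692 0.02      ]
```

```bash
cat >> h.py <<'E'
def cloud(name):
    p,d=load(name); m=optics.camera_model(name); K=np.array(m['mtx']);D=np.array(m['dist_coeffs']);T=np.array(m['camera_from_world'])
    v,u=np.mgrid[0:400,0:640]; n=cv2.undistortPoints(np.stack([u.ravel(),v.ravel()],1).astype(float).reshape(-1,1,2),K,D).reshape(400,640,2)
    c=np.stack([n[...,0]*d,-n[...,1]*d,-d],-1)
    W=(c-T[:3,3])@T[:3,:3]; W[d<=0]=np.nan; return p,W
def discs(name,zlo=.013,zhi=.027):
    p,W=cloud(name); m=((W[...,2]>zlo)&(W[...,2]<zhi)&(W[...,0]>.15)&(W[...,0]<.95)).astype(np.uint8)
    n,l,s,c=cv2.connectedComponentsWithStats(m,connectivity=4)
    for i in range(1,n):
        if 25<s[i,4]<1500:
            q=W[l==i]; lo=np.percentile(q,2,0);hi=np.percentile(q,98,0)
            print(name,'px',c[i].round(1),'n',s[i,4],'mid',((lo+hi)/2).round(4)[:2],'mean',q.mean(0).round(4),'ext',(hi-lo).round(3)[:2],'rgb',p[l==i].mean(0).astype(int))
E
python3 - <<'E'
from h import *
discs('top');discs('scene')
E
```

```text
top px [271.8  53.1] n 26 mid [0.8977 0.1366] mean [0.8959 0.1348 0.0191] ext [0.012 0.027] rgb [125  86  44]
top px [249.8  56.8] n 29 mid [0.8846 0.1955] mean [0.8859 0.1953 0.0183] ext [0.009 0.032] rgb [126  85  46]
top px [219.2  62.3] n 69 mid [0.8692 0.2799] mean [0.8706 0.2794 0.0186] ext [0.016 0.074] rgb [124  81  42]
top px [478.3 103.7] n 37 mid [ 0.7584 -0.4302] mean [ 0.7578 -0.43    0.0202] ext [0.069 0.013] rgb [97 64 34]
top px [474.  150.9] n 44 mid [ 0.6329 -0.4161] mean [ 0.6265 -0.4134  0.02  ] ext [0.069 0.018] rgb [96 63 34]
top px [475.1 202.9] n 28 mid [ 0.484  -0.4123] mean [ 0.4859 -0.4127  0.0201] ext [0.032 0.009] rgb [41 75 38]
top px [313.2 222.8] n 223 mid [0.4319 0.0174] mean [0.4312 0.018  0.0207] ext [0.039 0.04 ] rgb [236 167  82]
top px [350.  224.1] n 223 mid [ 0.428  -0.0785] mean [ 0.4282 -0.0786  0.0204] ext [0.041 0.04 ] rgb [237 168  83]
top px [213.7 243. ] n 222 mid [0.3764 0.2794] mean [0.3764 0.2797 0.0206] ext [0.042 0.039] rgb [236 168  82]
top px [178.9 245.3] n 228 mid [0.3691 0.3722] mean [0.3695 0.3726 0.0204] ext [0.04  0.041] rgb
[... 1923 characters left out ...]
gb [122  94  58]
scene px [447.9 274.5] n 57 mid [0.4724 0.3828] mean [0.4713 0.383  0.0208] ext [0.011 0.049] rgb [138 130 114]
scene px [441.3 291.6] n 81 mid [0.5302 0.38  ] mean [0.5363 0.3815 0.02  ] ext [0.03  0.071] rgb [133 124 108]
scene px [328.1 304.2] n 241 mid [0.7107 0.1023] mean [0.7103 0.1066 0.0195] ext [0.014 0.281] rgb [125  97  60]
scene px [204.4 320. ] n 48 mid [ 0.8988 -0.1792] mean [ 0.9015 -0.1739  0.0205] ext [0.04  0.036] rgb [130 123 108]
scene px [248.9 342.6] n 48 mid [ 0.8971 -0.0353] mean [ 0.9034 -0.0279  0.0199] ext [0.044 0.043] rgb [130 121 106]
scene px [340.6 383.9] n 230 mid [0.898  0.2232] mean [0.8968 0.2321 0.0185] ext [0.029 0.185] rgb [106  80  49]
```

```bash
python3 - <<'E'
from h import *
for n in('top','scene'):
    p,W=cloud(n)
    x,y,z=W[...,0],W[...,1],W[...,2]
    for nm,a,b in (('crate rim',.098,.110),('rail',.049,.063),('stop',.088,.1)):
        for (ylo,yhi) in (((.0,.3),) if nm=='crate rim' else ((-.3,.3),) if nm=='rail' else ((-.3,-.17),)):
            m=(z>a)&(z<b)&(x>.48)&(x<.78)&(y>ylo)&(y<yhi)
            if nm=='crate rim': m&=x>.51
            r=cv2.minAreaRect(W[m][:,:2].astype(np.float32)*1000)
            print(n,nm,m.sum(),r, 'z',np.median(z[m]))
    # knob
    m=(z>.12)&(z<.2)&(x>.37)&(x<.6)&(y>.05)&(y<.25)
    print('clamp',m.sum(),W[m].min(0),W[m].max(0))
    q=W[m]; k=q[q[:,0]<q[:,0].min()+.024]; print('knob mean',k.mean(0),k.min(0),k.max(0))
    vi,ui=np.nonzero(m);print(ui.min(),ui.max(),vi.min(),vi.max())
E
```

```text
top crate rim 733 ((613.5564575195312, 117.87786865234375), (144.5515594482422, 192.13377380371094), 2.374164342880249) z 0.10386320593087874
top rail 2748 ((599.935791015625, -8.911300659179688), (223.96815490722656, 500.50177001953125), 2.6880486011505127) z 0.052794154597657184
top stop 572 ((630.2611083984375, -213.73690795898438), (187.99542236328125, 63.736759185791016), 7.9244279861450195) z 0.09496886007867544
clamp 405 [0.41510665 0.10991013 0.12000671] [0.52801275 0.14934246 0.17250605]
knob mean [0.42533327 0.12483978 0.16334214] [0.41510665 0.1145547  0.15400441] [0.43662512 0.13651407 0.17158702]
257 274 179 226
scene crate rim 655 ((601.525634765625, 117.34127807617188), (179.3824005126953, 191.7504119873047), 2.158238649368286) z 0.1035008109542383
scene rail 2176 ((604.0315551757812, -10.22998046875), (229.3955841064453, 502.26544189453125), 2.733517646789551) z 0.053715647779117776
scene stop 370 ((632.4954833984375, -210.09854125976562), (190.19741821289062, 65.23527526855469), 4.674956321716309) z 0.09505591852537379
clamp 240 [0.42303558 0.11168176 0.12012138] [0.5345571  0.15147439 0.17044799]
knob mean [0.43532158 0.12856168 0.15864372] [0.42303558 0.1172089  0.14314437] [0.44670119 0.13833093 0.16846667]
357 378 203 236
```

```bash
python3 -m inch '[2.45,3.38,0,-0.0196,2.45,3.38,0,-0.0196,2.45,3.38,0,-0.0196,2.45,3.38,0,-0.0196,2.45,3.38,0,-0.0196,2.45,3.38,0,-0.0196,2.45,3.38,0,-0.0196,2.45,3.38,0,-0.0196,-0.18,3.88,0,-0.0196,-0.18,3.88,0,-0.0196,-0.18,3.88,0,-0.0196,-0.18,3.88,0,-0.0196,-0.18,3.88,0,-0.0196,-0.18,3.88,0,-0.0196,-0.18,3.88,0,-0.0196,-0.18,3.88,0,-0.0196,-0.18,3.88,0,-0.0196,-0.18,3.88,0,-0.0196,-0.18,3.88,0,-0.0196,0,0,0,0]' 100 40
python3 - <<'E'
from h import *
snap('scene','s1.png');snap('top','t1.png');s=manip.sense();print(s['t'],s['tcp_pos'],s['tool_rot'],s['q'])
t=s['tcp_pos'].copy();t[2]-=.019
print(proj('top',t),proj('scene',t))
u,v=proj('scene',t).astype(int)
crop('scene','s1a.png',u-70,v-70,u+70,v+70,5)
u,v=proj('top',t).astype(int)
crop('top','t1a.png',u-70,v-70,u+70,v+70,5)
E
```

```text
t: 2.6
tcp_pos: [0.4296, 0.1282, 0.2501]
tool_rot: [1.0, 0.025, -0.0, -0.0]
force: [-0.1, -0.1, -0.9]
finger_gap: 1.0
2.7 [0.43013224 0.12628443 0.25010224] [ 9.99713019e-01  2.39531643e-02 -2.61698954e-04  2.37693479e-04] [ 3.56581110e-02  2.91257689e-01  1.85777497e+00 -5.60128852e-04
  9.93088990e-01  1.55884954e+00]
[262.68222233 217.68134695] [376.10766158 188.08642009]
```

View pics/s1.png

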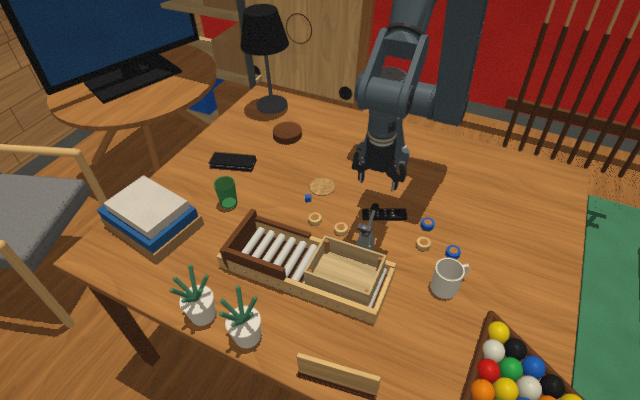

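View pics/s1a.png

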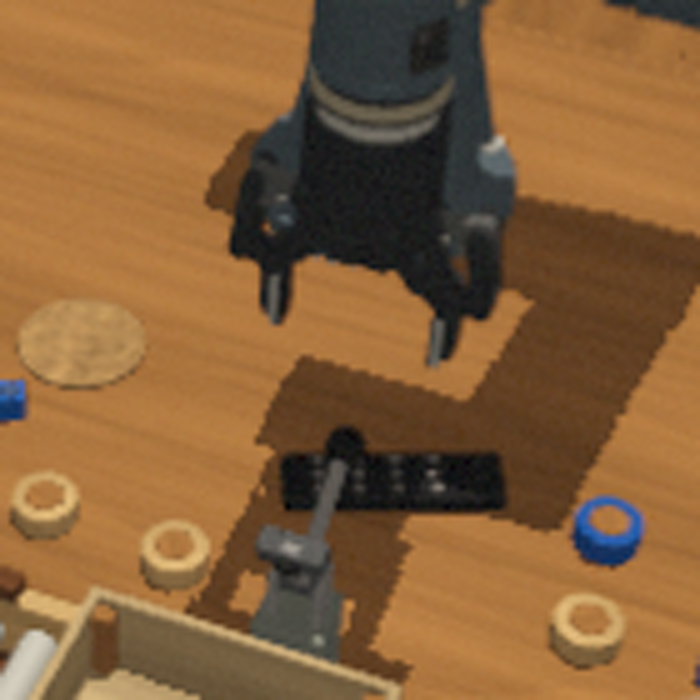

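View pics/t1.png

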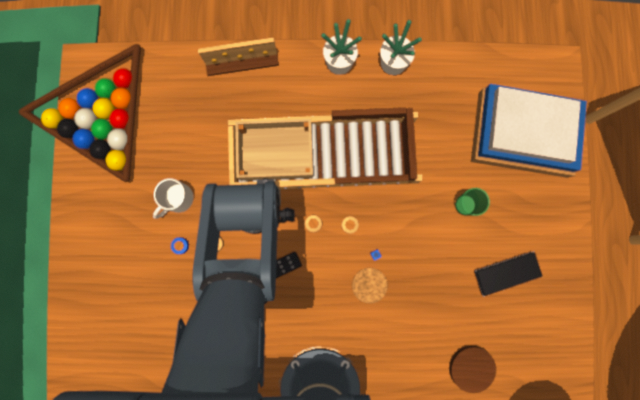

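```bash
python3 -m inch '[-0.2,0,-1.5,0,0,0,-1.5,0,0,0,-1.5,0,0,0,-1.5,0,0,0,-1.5,0,0,0,-1.0,0,0,0,-0.5,0,0,0,-0.4,0,0,0,0,0]'
python3 - <<'E'
from h import *
snap('scene');snap('top')
crop('scene','s2a.png',310,150,450,270,5)
crop('top','t2a.png',210,150,350,270,5)
s=manip.sense();print(s['tcp_pos'])
E
```

```text
t: 3.82
tcp_pos: [0.4284, 0.1262, 0.1563]
tool_rot: [1.0, 0.023, 0.0, 0.0]
force: [-1.2, 0.7, 0.3]
finger_gap: 1.005
[0.42857472 0.1262889  0.15656738]
```

View pics/s2a.png

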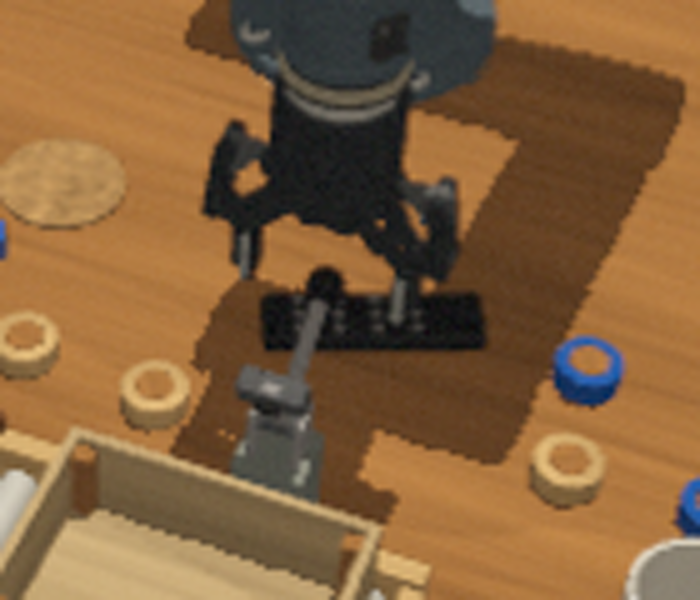

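```bash
python3 -m inch '[-0.2,0,-0.1,0,0,0,0,0,0,0,0,0,0,0,0,0,0,0,0,0,0,0,0,0,0,0,0,0,0,0,0,0]' 10 25
python3 - <<'E'
from h import *
snap('scene');
crop('scene','s3a.png',310,150,450,270,5)
s=manip.sense();print(s['tcp_pos'],s['force'])
E
```

```text
t: 4.92
tcp_pos: [0.4264, 0.1268, 0.1555]
tool_rot: [1.0, 0.023, 0.0, -0.0]
force: [-0.1, 5.1, 3.1]
finger_gap: 0.26
[0.42642308 0.12676731 0.15550732] [-0.66394324  5.1568718   3.94955047]
```

View pics/s3a.png

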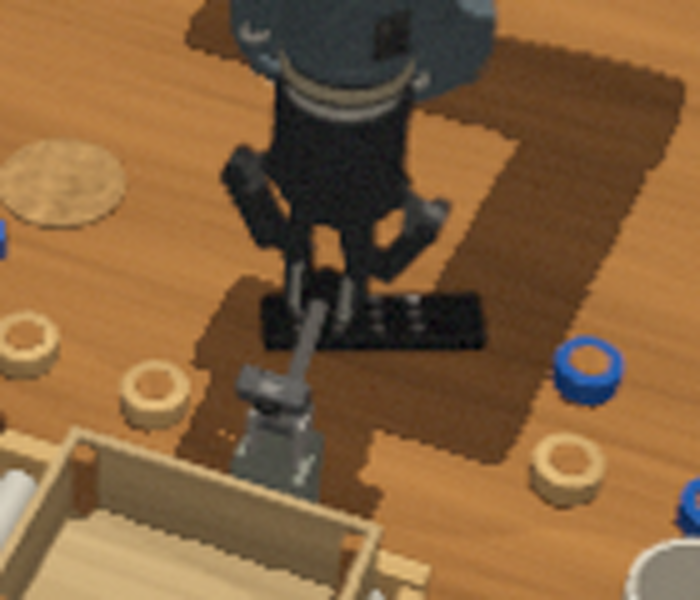

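```bash
python3 -m inch '[0.48,0.1,0.72,0,0.5,0.02,0.67,0,0.6,0.03,0.6,0,0.65,0.03,0.56,0,0.7,0.03,0.47,0,0.74,0.03,0.41,0,0.79,0.04,0.33,0,0.81,0.04,0.26,0,0.83,0.04,0.16,0,0.85,0.04,0.09,0]'
python3 - <<'E'
from h import *
snap('scene');
crop('scene','s4a.png',310,150,450,270,5)
s=manip.sense();print(s['tcp_pos'],s['force'],s['finger_gap'])
E
```

```text
t: 6.22
tcp_pos: [0.4969, 0.1302, 0.1983]
tool_rot: [1.0, 0.023, 0.001, 0.0]
force: [0.6, 0.8, -0.5]
finger_gap: 0.261
[0.49849217 0.13026214 0.19841107] [1.35540383 0.64118963 1.89703088] 0.2576574333759288
```

View pics/s4a.png

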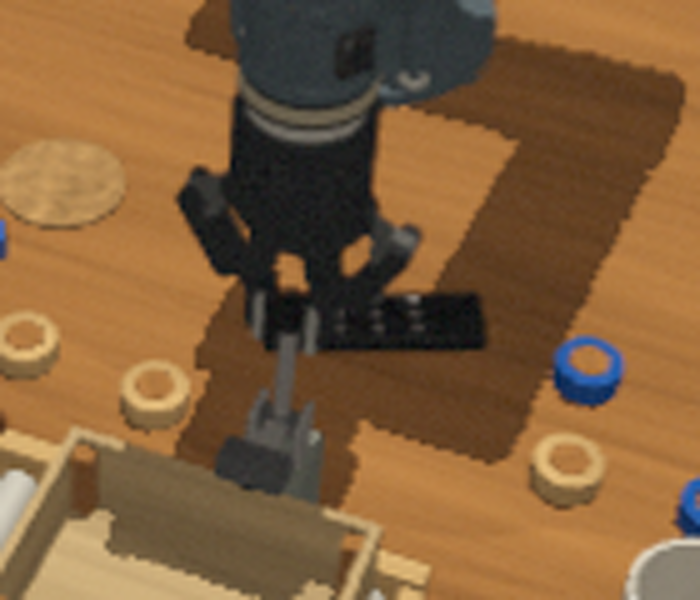

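```bash
python3 -m inch '[0.3,0.01,0,0,0.3,0.01,0,0,0.2,0.01,0,0,0,0,0,0,0,0,0,0]'
```

```text
t: 6.9
tcp_pos: [0.5041, 0.1305, 0.1982]
tool_rot: [1.0, 0.023, 0.0, 0.0]
force: [0.4, -1.1, 4.0]
finger_gap: 0.261
```

```bash
python3 -m inch '[0,0,0,0,0,0,0,0,0,0,0,0,0,0,0,0,0,0,1,0,0,0,1,0,0,0,2,0,0,0,2,0,0,0,0,0]' 60
python3 - <<'E'
from h import *
snap('scene');snap('top','t5.png')
crop('scene','s5a.png',310,150,450,270,5)
discs('scene')
E
```

```text
t: 8.02
tcp_pos: [0.5052, 0.1306, 0.2602]
tool_rot: [1.0, 0.023, 0.003, -0.0]
force: [0.4, 0.2, -0.6]
finger_gap: 0.599
scene px [233.1 164.8] n 154 mid [ 0.3094 -0.4888] mean [ 0.3247 -0.4794  0.0208] ext [0.102 0.158] rgb [42 39 37]
scene px [307.4 196.2] n 32 mid [ 0.3539 -0.1445] mean [ 0.3549 -0.1443  0.02  ] ext [0.023 0.021] rgb [ 60  92 146]
scene px [229.4 203.8] n 41 mid [ 0.4975 -0.3752] mean [ 0.5027 -0.3706  0.0206] ext [0.042 0.035] rgb [ 61 118  66]
scene px [387.2 212.6] n 339 mid [0.307  0.1254] mean [0.3077 0.1336 0.0164] ext [0.077 0.13 ] rgb [29 27 25]
scene px [314.6 217.4] n 121 mid [ 0.4314 -0.0766] mean [ 0.4335 -0.0758  0.0198] ext [0.043 0.041] rgb [188 145  88]
scene px [427.2 222.4] n 116 mid [0.2952 0.2679] mean [0.2968 0.2683 0.0196] ext [0.043 0.038] rgb [ 89  97 125]
scene px [176.6 242.1] n 194 mid [ 0.7053 -0.4321] mean [ 0.7156 -0.425   0.0202] ext [0.192 0.047] rgb [96 70 43]
scene px [340.5 227.3] n 130 mid [0.4353 0.0198] mean [0.4367 0.0204 0.0199] ext [0.04 0.04] rgb [190 147  90]
scene px [244.5 244.5] n 32 mid [ 0.6299 -0.2217] mean [ 0.6315 
[... 374 characters left out ...]
] rgb [124  96  60]
scene px [448.2 274.6] n 54 mid [0.4717 0.3837] mean [0.4708 0.3839 0.0203] ext [0.01  0.048] rgb [138 130 115]
scene px [441.8 291.7] n 83 mid [0.5309 0.3814] mean [0.5361 0.3826 0.0204] ext [0.029 0.074] rgb [134 124 109]
scene px [368.2 318.9] n 44 mid [0.7048 0.2253] mean [0.7047 0.2263 0.0199] ext [0.005 0.04 ] rgb [125  96  60]
scene px [201.6 321.4] n 34 mid [ 0.9063 -0.1835] mean [ 0.9081 -0.1787  0.0197] ext [0.024 0.036] rgb [133 125 110]
scene px [249.2 343.5] n 37 mid [ 0.9023 -0.0289] mean [ 0.9051 -0.0258  0.0199] ext [0.03  0.031] rgb [132 124 109]
scene px [339.4 383.5] n 221 mid [0.898 0.223] mean [0.8972 0.2291 0.0187] ext [0.029 0.183] rgb [109  82  50]
```

View pics/s5a.png

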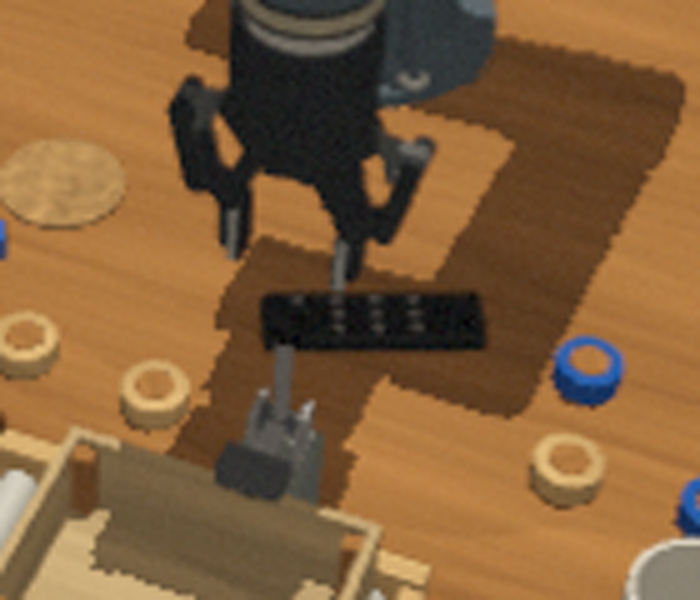

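```bash
python3 -m inch '[-1.8,-2.8,0,0,-1.8,-2.8,0,0,-1.8,-2.8,0,0,-1.8,-2.8,0,0,0,0,-4,0,0,0,-4,0,0,0,-4,0,0,0,-4,0,0,0,-3,0,0,0,-2,0,0,0,-1,0,0,0,0,0]' 80 30
python3 - <<'E'
from h import *
snap('scene')
crop('scene','s6a.png',280,150,420,270,5)
E
```

```text
t: 9.62
tcp_pos: [0.4314, 0.0187, 0.0374]
tool_rot: [1.0, 0.023, -0.001, -0.0]
force: [-1.0, 1.0, -0.4]
finger_gap: 0.803
```

View pics/s6a.png

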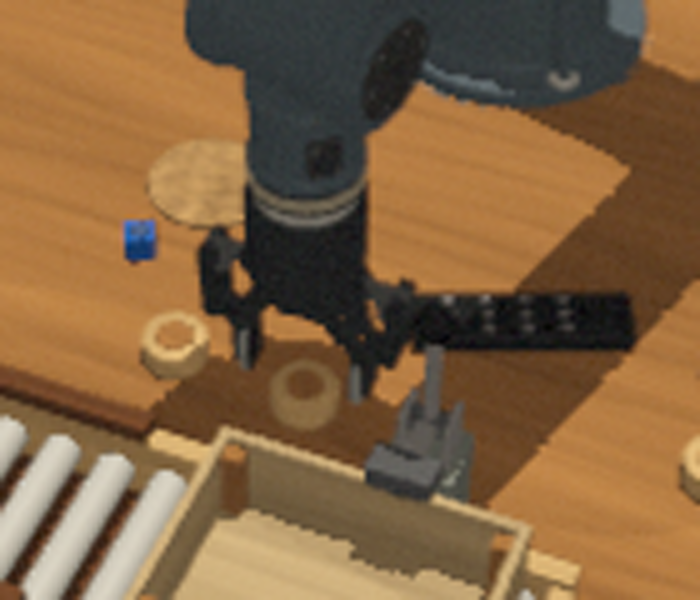

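```bash
python3 -m inch '[0.1,0,-0.8,0,0,0,-0.7,0,0,0,0,0]'; python3 -m inch '[0,0,0,0,0,0,0,0,0,0,0,0,0,0,0,0,0,0,0,0]' 35 35;  python3 -m inch '[0,0,2,0,0,0,3,0,0,0,4,0,0,0,4,0,0,0,4,0,0,0,0,0]'
```

```text
t: 10.05
tcp_pos: [0.4328, 0.0185, 0.0227]
tool_rot: [1.0, 0.023, -0.0, -0.0]
force: [-0.3, -0.3, 0.8]
finger_gap: 0.799
t: 10.68
tcp_pos: [0.4329, 0.0185, 0.0234]
tool_rot: [1.0, 0.023, 0.0, 0.0]
force: [-0.4, 0.3, 5.7]
finger_gap: 0.505
t: 11.42
tcp_pos: [0.4346, 0.0183, 0.1954]
tool_rot: [1.0, 0.023, 0.003, 0.001]
force: [0.3, -0.4, 0.5]
finger_gap: 0.511
```

```bash
python3 -m inch '[2,0,2,0,4,1,2,0,4,1.4,0,0,4,1.4,0,0,4,1.4,0,0,3.5,1.2,0,0,0,0,0,0,0,0,-3,0,0,0,-3,0,0,0,-2,0,0,0,0,0]'
python3 - <<'E'
from h import *
snap('scene','s7.png')
crop('scene','s7a.png',240,100,430,290,4)
s=manip.sense();print(s['tcp_pos'],s['finger_gap'])
E
```

```text
t: 12.8
tcp_pos: [0.6447, 0.0823, 0.1499]
tool_rot: [1.0, 0.023, -0.004, -0.0]
force: [-0.4, 0.3, -0.3]
finger_gap: 0.513
[0.64611321 0.08230212 0.15149615] 0.5117017485882344
```

View pics/s7a.png

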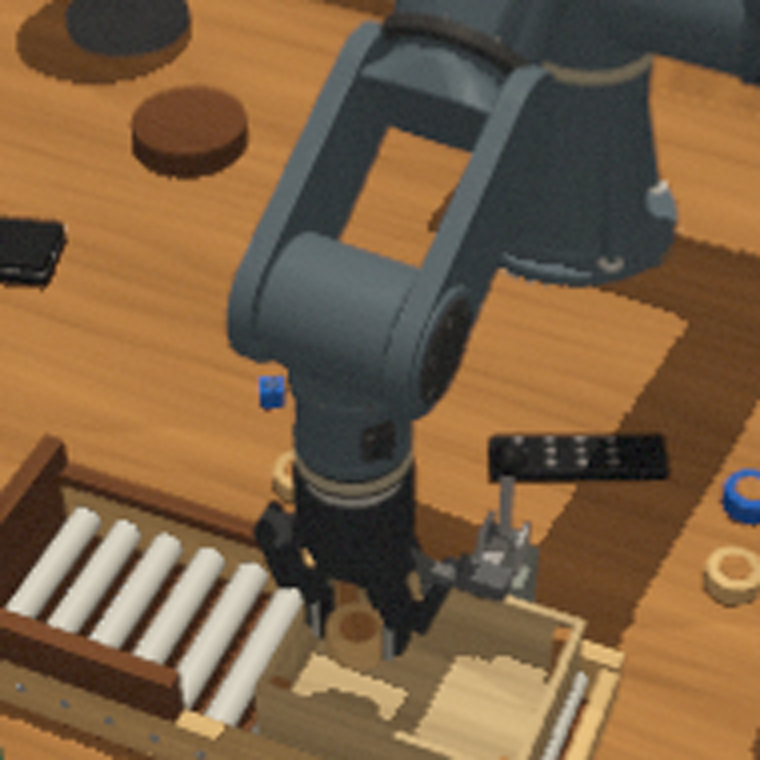

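```bash
python3 -m inch '[0.4,0,-2,0,0,0,-2,0,0,0,-1.5,0,0,0,-1,0,0,0,-0.7,0,0,0,0,0,0,0,0,0]'
python3 - <<'E'
from h import *
snap('scene')
crop('scene','s8a.png',270,180,430,300,5)
s=manip.sense();print(s['tcp_pos'],s['finger_gap'])
E
```

```text
t: 13.72
tcp_pos: [0.6524, 0.0825, 0.0815]
tool_rot: [1.0, 0.023, 0.001, 0.0]
force: [0.4, -1.1, 0.2]
finger_gap: 0.509
[0.65236499 0.08254731 0.08165865] 0.509610816127069
```

View pics/s8a.png

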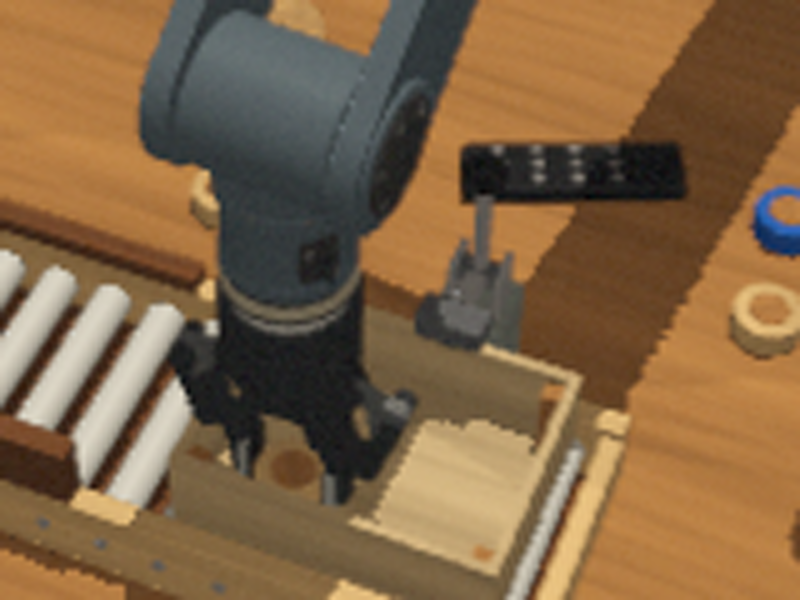

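```bash
python3 -m inch '[0,0.4,0,0,0,0.3,-0.4,0,0,0,-0.3,0,0,0,0,0]';python3 -m inch '[0,0,0,0,0,0,0,0,0,0,0,0,0,0,1,0,0,0,2,0,0,0,4,0,0,0,4,0,0,0,4,0,0,0,2,0,0,0,0,0]' 62
python3 - <<'E'
from h import *
snap('scene','s9.png')
crop('scene','s9a.png',270,180,430,300,5)
s=manip.sense();print(s['tcp_pos'],s['finger_gap'])
E
```

```text
t: 14.28
tcp_pos: [0.6515, 0.0896, 0.0735]
tool_rot: [1.0, 0.023, -0.0, -0.0]
force: [-0.0, -0.1, -0.4]
finger_gap: 0.504
t: 15.52
tcp_pos: [0.6533, 0.0896, 0.2479]
tool_rot: [1.0, 0.023, 0.003, 0.0]
force: [-0.3, -0.6, 0.6]
finger_gap: 0.619
[0.65218334 0.08955975 0.24583521] 0.6199791665011527
```

View pics/s9.png

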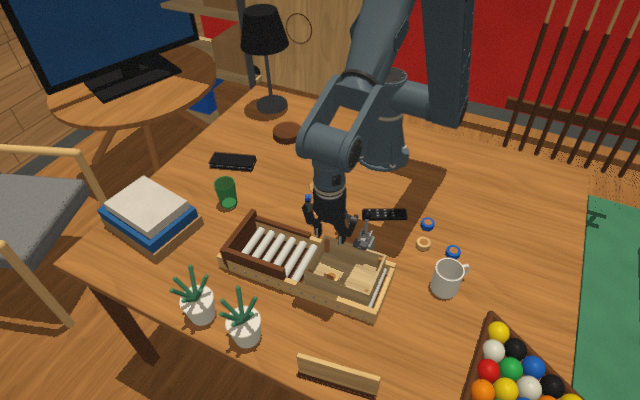

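```bash
python3 -m inch '[-3.71,-2.78,0,0,-3.71,-2.78,0,0,-3.71,-2.78,0,0,-3.71,-2.78,0,0,-3.71,-2.78,0,0,-3.71,-2.78,0,0,0,0,-4,0,0,0,-4,0,0,0,-4,0,0,0,-4,0,0,0,-3,0,0,0,-1.8,0,0,0,0,0]' 80
python3 - <<'E'
from h import *
snap('scene')
crop('scene','s10a.png',250,150,410,270,5)
discs('scene')
s=manip.sense();print(s['tcp_pos'],s['finger_gap'])
E
```

```text
t: 17.2
tcp_pos: [0.4278, -0.0766, 0.0344]
tool_rot: [1.0, 0.023, -0.002, -0.001]
force: [-0.4, 0.0, -0.2]
finger_gap: 0.799
scene px [233.3 165.4] n 133 mid [ 0.3155 -0.4873] mean [ 0.3267 -0.4772  0.0202] ext [0.085 0.153] rgb [43 42 40]
scene px [231.3 203.8] n 26 mid [ 0.4954 -0.3675] mean [ 0.499  -0.3656  0.0192] ext [0.028 0.017] rgb [ 64 126  71]
scene px [388.  212.7] n 345 mid [0.306  0.1268] mean [0.3074 0.136  0.0165] ext [0.076 0.132] rgb [37 34 31]
scene px [314.6 217.2] n 120 mid [ 0.4315 -0.0759] mean [ 0.433  -0.0759  0.02  ] ext [0.04 0.04] rgb [120  89  53]
scene px [427.2 222.4] n 116 mid [0.2945 0.2676] mean [0.2966 0.2682 0.0196] ext [0.042 0.037] rgb [ 93 100 128]
scene px [176.9 242. ] n 188 mid [ 0.7057 -0.4317] mean [ 0.7146 -0.4249  0.02  ] ext [0.191 0.046] rgb [99 72 45]
scene px [122.  236.5] n 52 mid [ 0.7759 -0.6047] mean [ 0.7766 -0.6053  0.0203] ext [0.02  0.135] rgb [101  74  46]
scene px [245.8 242.7] n 39 mid [ 0.6233 -0.2215] mean [ 0.624  -0.2219  0.0217] ext [0.069 0.007] rgb [67 47 34]
scene px [423.4 242.3] n 128 mid [0.381  0.2812] mean [0.3
[... 216 characters left out ...]
000e-04] mean [0.7147 0.0139 0.0201] ext [0.024 0.478] rgb [128 100  62]
scene px [448.2 274.5] n 55 mid [0.4713 0.3837] mean [0.4707 0.3837 0.0203] ext [0.012 0.048] rgb [142 134 118]
scene px [441.3 291.5] n 80 mid [0.5299 0.3809] mean [0.5359 0.3813 0.0202] ext [0.029 0.073] rgb [137 128 112]
scene px [209.1 318. ] n 30 mid [ 0.8886 -0.1678] mean [ 0.8908 -0.166   0.0202] ext [0.037 0.012] rgb [131 123 109]
scene px [248.3 343.5] n 39 mid [ 0.9027 -0.031 ] mean [ 0.9064 -0.0276  0.0205] ext [0.033 0.033] rgb [136 128 112]
scene px [340.1 383.6] n 225 mid [0.8971 0.2226] mean [0.8968 0.2309 0.0191] ext [0.028 0.187] rgb [115  87  53]
[ 0.42834488 -0.07685632  0.03524319] 0.7997277643529858
```

View pics/s10a.png

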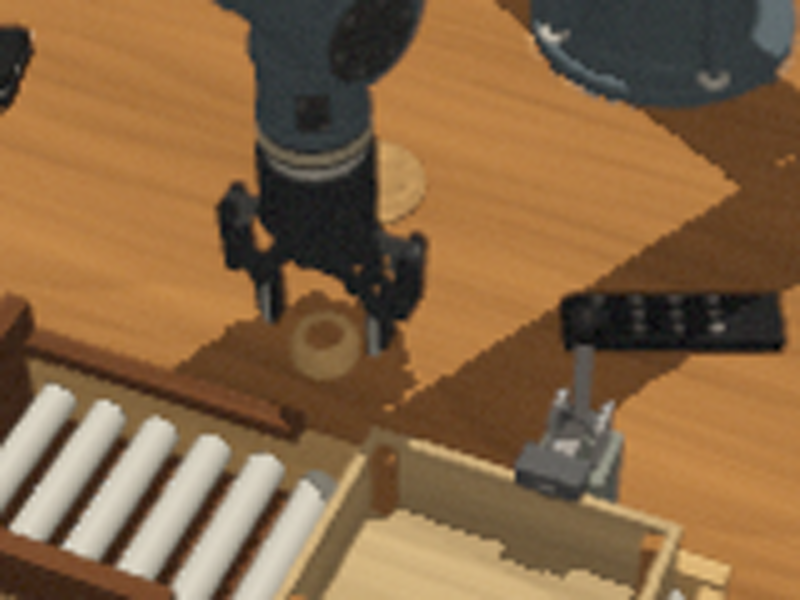

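```bash
python3 -m inch '[0.1,-0.05,-0.7,0,0,0,-0.4,0,0,0,0,0]'; python3 -m inch '[0,0,0,0,0,0,0,0,0,0,0,0,0,0,0,0,0,0,0,0]' 35 35;  python3 -m inch '[0,0,2,0,0,0,3,0,0,0,4,0,0,0,4,0,0,0,4,0,0,0,3,0,0,0,2,0,0,0,0,0]'
```

```text
t: 17.62
tcp_pos: [0.4304, -0.0778, 0.0251]
tool_rot: [1.0, 0.023, 0.0, 0.0]
force: [-0.2, 0.4, -0.1]
finger_gap: 0.802
t: 18.25
tcp_pos: [0.4304, -0.0778, 0.0256]
tool_rot: [1.0, 0.023, 0.0, 0.0]
force: [-1.5, 0.1, 5.7]
finger_gap: 0.51
t: 19.25
tcp_pos: [0.4309, -0.078, 0.2462]
tool_rot: [1.0, 0.023, 0.002, 0.001]
force: [-0.3, 0.2, -1.1]
finger_gap: 0.506
```

```bash
python3 -m inch '[3.65,3.97,0,0,3.65,3.97,0,0,3.65,3.97,0,0,3.65,3.97,0,0,3.65,3.97,0,0,3.65,3.97,0,0,0,0,0,0,0,0,-3,0,0,0,-4,0,0,0,-4,0,0,0,-3,0,0,0,-2,0,0,0,0,0]'
python3 - <<'E'
from h import *
snap('scene')
crop('scene','s11a.png',270,180,430,300,5)
s=manip.sense();print(s['tcp_pos'],s['finger_gap'])
E
```

```text
t: 20.88
tcp_pos: [0.6474, 0.1598, 0.0828]
tool_rot: [1.0, 0.023, -0.003, 0.0]
force: [0.0, 0.5, 0.3]
finger_gap: 0.506
[0.64877268 0.16002513 0.08441917] 0.5084034811536411
```

View pics/s11a.png

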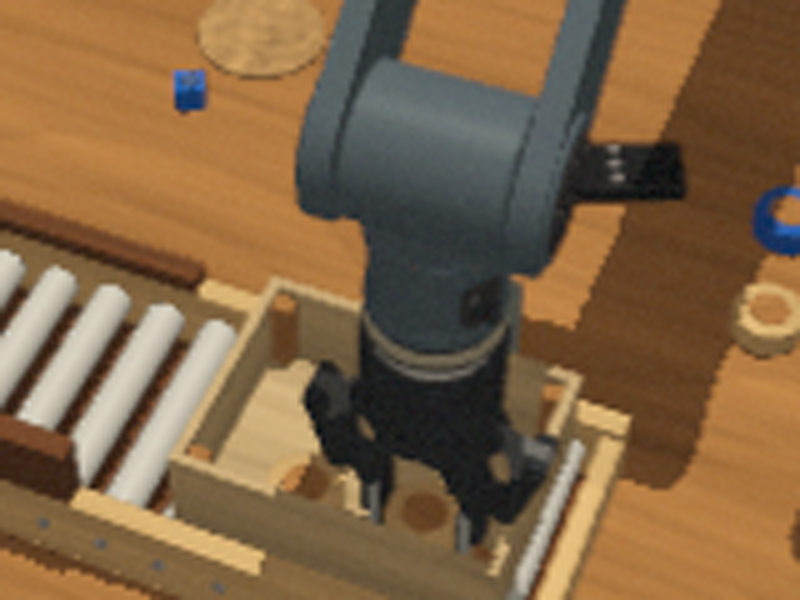

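```bash
python3 -m inch '[0.1,-0.2,-0.5,0,0,0,-0.4,0,0,0,0,0]';python3 -m inch '[0,0,0,0,0,0,0,0,0,0,0,0,0,0,1,0,0,0,2,0,0,0,4,0,0,0,4,0,0,0,4,0,0,0,3,0,0,0,0,0]' 60
python3 - <<'E'
from h import *
snap('scene','s12.png')
discs('scene')
s=manip.sense();print(s['tcp_pos'],s['finger_gap'])
E
```

```text
t: 21.3
tcp_pos: [0.6503, 0.1584, 0.0763]
tool_rot: [1.0, 0.023, 0.0, -0.0]
force: [-0.9, 1.0, 0.3]
finger_gap: 0.509
t: 22.55
tcp_pos: [0.6522, 0.1588, 0.261]
tool_rot: [1.0, 0.023, 0.005, -0.0]
force: [-0.9, -0.0, -0.4]
finger_gap: 0.601
scene px [231.4 165.4] n 139 mid [ 0.322  -0.4892] mean [ 0.3298 -0.484   0.0205] ext [0.076 0.157] rgb [43 42 39]
scene px [307.5 196.3] n 33 mid [ 0.3543 -0.1448] mean [ 0.3544 -0.1444  0.0191] ext [0.024 0.021] rgb [ 61  92 147]
scene px [228.8 203.8] n 51 mid [ 0.4947 -0.3802] mean [ 0.5033 -0.3727  0.0204] ext [0.042 0.044] rgb [ 62 117  66]
scene px [390.9 212.7] n 274 mid [0.3032 0.1441] mean [0.303  0.1449 0.0166] ext [0.065 0.097] rgb [50 45 41]
scene px [427.2 222.5] n 118 mid [0.2957 0.2677] mean [0.2972 0.2684 0.0196] ext [0.042 0.037] rgb [ 85  91 116]
scene px [176.7 242. ] n 198 mid [ 0.7055 -0.4343] mean [ 0.715  -0.4253  0.0199] ext [0.192 0.054] rgb [98 72 44]
scene px [246.7 241.5] n 38 mid [ 0.6188 -0.2224] mean [ 0.6182 -0.2225  0.0207] ext [0.078 0.006] rgb [66 47 35]
scene px [423.4 242.3] n 129 mid [0.3818 0.2815] mean [0.38
[... 206 characters left out ...]
54 -0.0009] mean [0.7144 0.0169 0.0202] ext [0.024 0.48 ] rgb [127  98  61]
scene px [447.5 274.3] n 48 mid [0.471  0.3837] mean [0.4711 0.3819 0.0209] ext [0.011 0.048] rgb [141 132 116]
scene px [441.4 291.6] n 80 mid [0.5309 0.3809] mean [0.5363 0.3815 0.0204] ext [0.029 0.073] rgb [135 126 110]
scene px [204.4 319.8] n 54 mid [ 0.8952 -0.1806] mean [ 0.9007 -0.1745  0.0199] ext [0.046 0.037] rgb [133 125 110]
scene px [250.3 342.3] n 46 mid [ 0.8967 -0.031 ] mean [ 0.901  -0.0249  0.0198] ext [0.044 0.035] rgb [133 125 110]
scene px [338.8 383.3] n 208 mid [0.8978 0.2219] mean [0.8974 0.2275 0.0188] ext [0.029 0.185] rgb [113  85  52]
[0.65085671 0.15865537 0.25843708] 0.6035751262797561
```

View pics/s12.png

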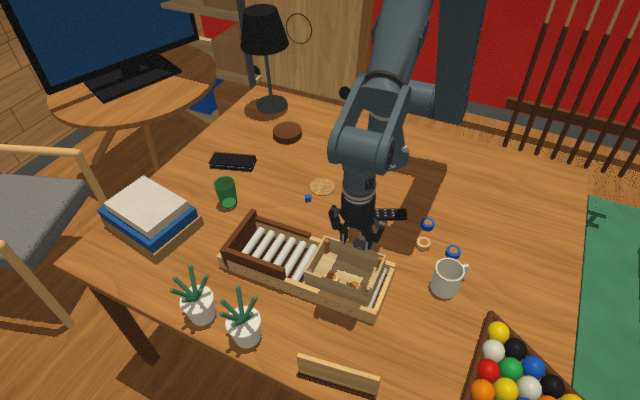

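```bash
python3 -m inch '[-3.89,1.74,0,0,-3.89,1.74,0,0,-3.89,1.74,0,0,-3.89,1.74,0,0,-3.89,1.74,0,0,-3.89,1.74,0,0,-3.89,1.74,0,0,0,0,-4,0,0,0,-4,0,0,0,-4,0,0,0,-4,0,0,0,-4,0,0,0,-2,0,0,0,0,0,0,0,0,0]' 80
python3 - <<'E'
from h import *
snap('scene')
crop('scene','s13a.png',350,170,510,290,5)
discs('scene')
s=manip.sense();print(s['tcp_pos'],s['finger_gap'],s['q'])
E
```

```text
t: 24.48
tcp_pos: [0.3778, 0.2802, 0.0362]
tool_rot: [1.0, 0.023, -0.0, 0.0]
force: [0.4, 0.0, 0.5]
finger_gap: 0.796
scene px [232.1 165. ] n 151 mid [ 0.3102 -0.49  ] mean [ 0.3266 -0.483   0.0204] ext [0.096 0.157] rgb [43 41 38]
scene px [307.5 196.6] n 33 mid [ 0.3541 -0.1434] mean [ 0.3562 -0.1433  0.0196] ext [0.025 0.023] rgb [ 55  87 140]
scene px [228.  204.2] n 44 mid [ 0.5007 -0.3813] mean [ 0.5062 -0.3743  0.0204] ext [0.032 0.045] rgb [ 62 119  67]
scene px [388.4 212.6] n 320 mid [0.3043 0.1337] mean [0.3061 0.1371 0.0163] ext [0.073 0.111] rgb [54 49 45]
scene px [178.2 241.1] n 179 mid [ 0.7066 -0.4232] mean [ 0.7103 -0.4231  0.0203] ext [0.19  0.029] rgb [96 70 43]
scene px [248.5 239. ] n 54 mid [ 0.6087 -0.2224] mean [ 0.6073 -0.2228  0.0214] ext [0.101 0.006] rgb [70 50 37]
scene px [132.  243.4] n 40 mid [ 0.7839 -0.5536] mean [ 0.7842 -0.5535  0.0202] ext [0.013 0.095] rgb [100  73  45]
scene px [423.2 242.3] n 130 mid [0.382  0.2815] mean [0.3833 0.2811 0.0194] ext [0.041 0.037] rgb [117  86  51]
scene px [452.9 250.8] n 145 mid [0.3763 0.3741] mean [0.3771 0.
[... 292 characters left out ...]
.8 301.9] n 278 mid [0.7117 0.077 ] mean [0.7112 0.0869 0.0196] ext [0.016 0.323] rgb [126  98  61]
scene px [441.  291.9] n 68 mid [0.533  0.3796] mean [0.5374 0.3809 0.0199] ext [0.024 0.067] rgb [134 125 110]
scene px [205.3 319.7] n 50 mid [ 0.895  -0.1779] mean [ 0.8995 -0.1724  0.02  ] ext [0.045 0.031] rgb [131 124 109]
scene px [328.6 380.3] n 156 mid [0.9014 0.1943] mean [0.9015 0.2022 0.0188] ext [0.021 0.131] rgb [110  82  50]
scene px [365.7 391.1] n 67 mid [0.8881 0.2919] mean [0.8869 0.2944 0.0196] ext [0.012 0.053] rgb [113  85  52]
[0.37813879 0.28036997 0.03658287] 0.7997804071445954 [3.99955684e-01 7.19925935e-01 1.96689973e+00 3.23410041e-05
 4.53947414e-01 1.92422529e+00]
```

View pics/s13a.png

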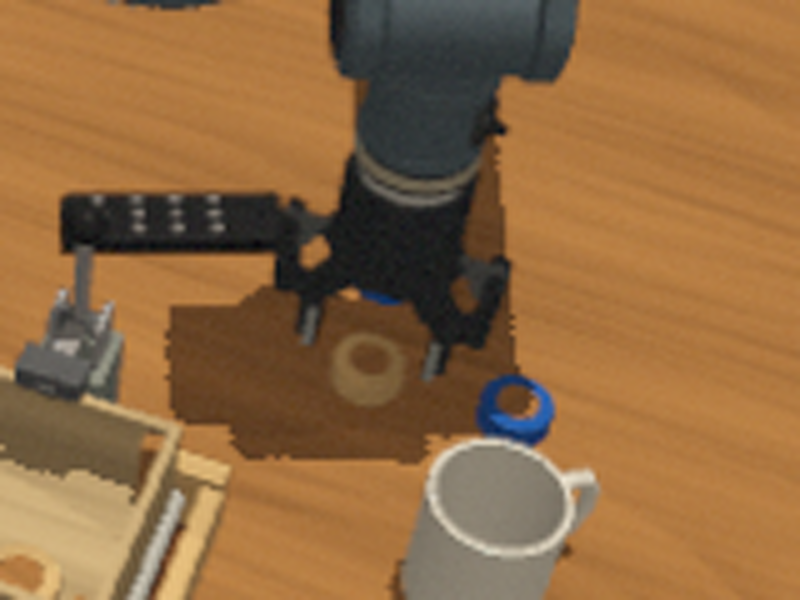

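```bash
python3 -m inch '[0.1,0.05,-0.7,0,0,0,-0.5,0,0,0,0,0]'; python3 -m inch '[0,0,0,0,0,0,0,0,0,0,0,0,0,0,0,0,0,0,0,0]' 35 35;  python3 -m inch '[0,0,2,0,0,0,3,0,0,0,4,0,0,0,4,0,0,0,4,0,0,0,4,0,0,0,2,0,0,0,0,0]'
```

```text
t: 24.9
tcp_pos: [0.3789, 0.2807, 0.0238]
tool_rot: [1.0, 0.023, -0.0, 0.0]
force: [0.2, 0.5, 0.8]
finger_gap: 0.801
t: 25.52
tcp_pos: [0.379, 0.2807, 0.0244]
tool_rot: [1.0, 0.023, 0.0, -0.0]
force: [-0.6, 0.5, 5.6]
finger_gap: 0.507
t: 26.52
tcp_pos: [0.3797, 0.2811, 0.2552]
tool_rot: [1.0, 0.023, 0.002, -0.001]
force: [0.2, 0.5, -1.4]
finger_gap: 0.509
```

```bash
python3 - <<'E'
from h import *
snap('top'); crop('top','t14a.png',140,95,440,310,2.6)
p,W=cloud('top'); m=((W[...,2]>.061)&(W[...,2]<.075)&(W[...,0]>.553)&(W[...,0]<.678)&(W[...,1]>.03)&(W[...,1]<.205)).astype(np.uint8)
n,l,s,c=cv2.connectedComponentsWithStats(m)
for i in range(1,n):
    if s[i,4]>60: q=W[l==i]; print(s[i,4],q.mean(0),q.min(0),q.max(0))
E
```

```text
239 [0.64567132 0.15757385 0.06826025] [0.62343251 0.13553051 0.06183201] [0.66878866 0.1797205  0.07465709]
235 [0.64687431 0.08858879 0.06832226] [0.62548838 0.06799031 0.06103721] [0.66833047 0.10952514 0.07477418]
```

View pics/t14a.png

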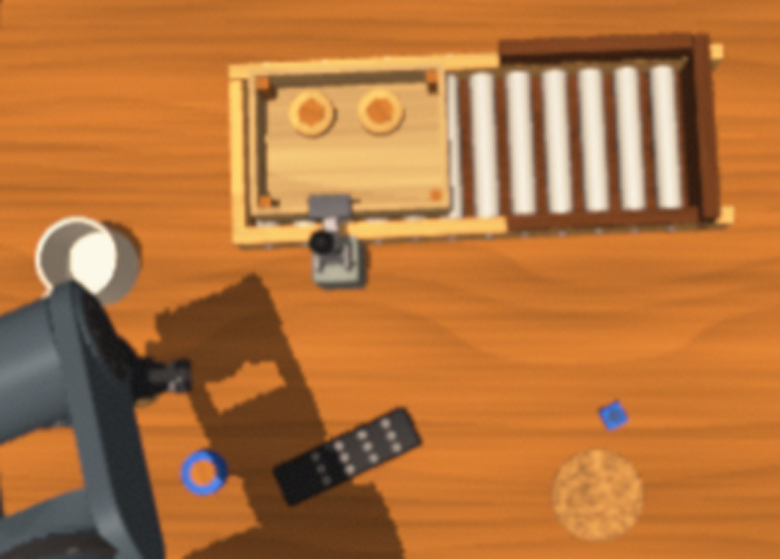

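```bash
python3 -m inch '[3.27,-2.26,0.5,0,3.27,-2.26,0,0,3.27,-2.26,0,0,3.27,-2.26,0,0,3.27,-2.26,0,0,3.27,-2.26,0,0,3.28,-2.26,0,0,0,0,0,0,0,0,-3,0,0,0,-4,0,0,0,-4,0,0,0,-3,0,0,0,-1.5,0,0,0,0,0]'
python3 - <<'E'
from h import *
snap('scene')
crop('scene','s15a.png',270,180,430,300,5)
s=manip.sense();print(s['tcp_pos'],s['finger_gap'])
E
```

```text
t: 28.32
tcp_pos: [0.6065, 0.1229, 0.1025]
tool_rot: [1.0, 0.023, -0.002, -0.0]
force: [-1.3, 0.2, -0.2]
finger_gap: 0.509
[0.60766664 0.12284662 0.10381021] 0.5106408753726204
```

View pics/s15a.png

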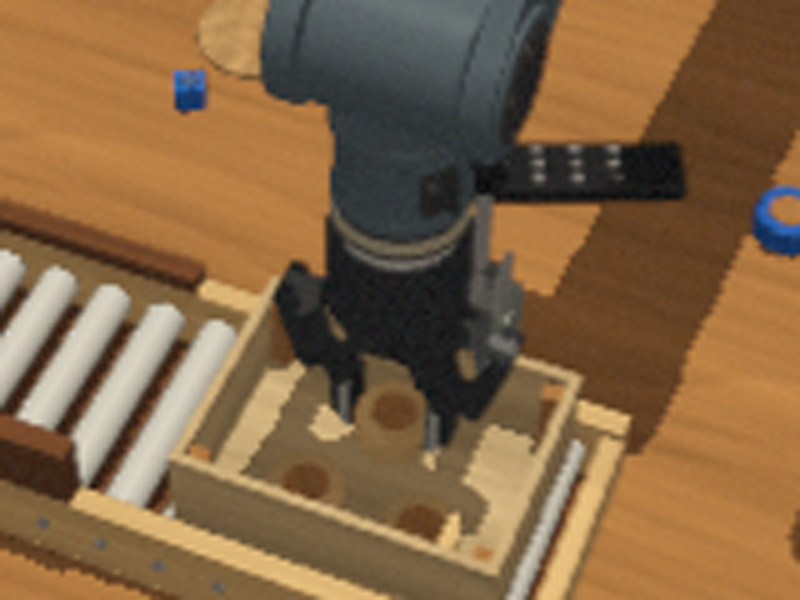

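```bash
python3 -m inch '[0.2,0,-0.8,0,0,0,-0.8,0,0,0,-0.6,0,0,0,0,0]';python3 -m inch '[0,0,0,0,0,0,0,0,0,0,0,0,0,0,0,0]' 60;python3 -m inch '[0,0,1,0,0,0,2,0,0,0,4,0,0,0,4,0,0,0,4,0,0,0,3,0,0,0,0,0]'
python3 - <<'E'
from h import *
snap('scene')
crop('scene','s16a.png',270,180,430,300,5)
s=manip.sense();print(s['tcp_pos'],s['finger_gap'])
E
```

```text
t: 28.88
tcp_pos: [0.6095, 0.1225, 0.0814]
tool_rot: [1.0, 0.023, -0.001, -0.0]
force: [-0.6, -0.9, 0.1]
finger_gap: 0.509
t: 29.38
tcp_pos: [0.6101, 0.1225, 0.0822]
tool_rot: [1.0, 0.023, 0.0, -0.0]
force: [0.2, -0.6, 0.1]
finger_gap: 0.596
t: 30.25
tcp_pos: [0.6116, 0.1227, 0.2657]
tool_rot: [1.0, 0.023, 0.004, 0.0]
force: [0.1, -0.3, -0.1]
finger_gap: 0.598
[0.61034893 0.12258796 0.26347901] 0.6036874163548873
```

View pics/s16a.png

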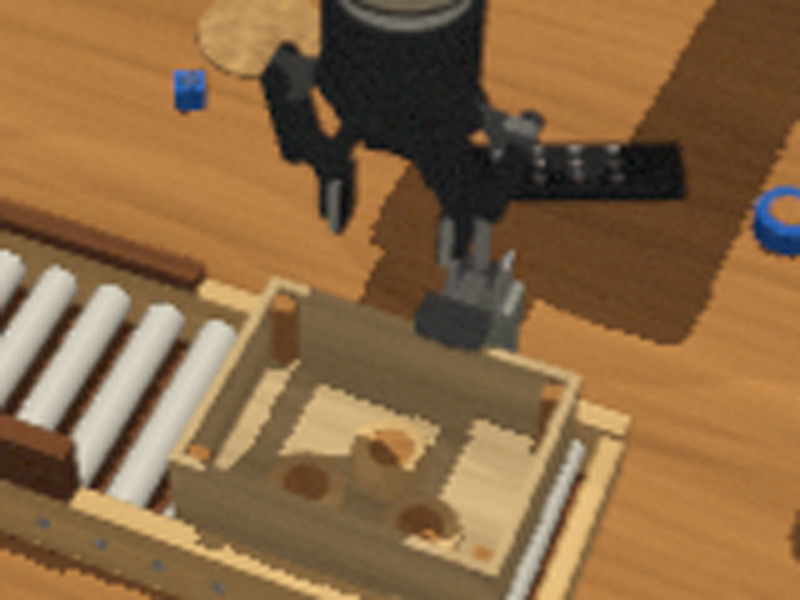

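```bash
python3 -m inch '[-2.65,0.2,0,0,-2.65,0.2,0,0,-2.65,0.2,0,0,-2.65,0.18,0,0,0,0,0,0,0,0,-2,0,0,0,-2,0,0,0,-1.5,0,0,0,-1,0,0,0,0,0]' 65
python3 - <<'E'
from h import *
snap('scene')
crop('scene','s17a.png',310,150,450,270,5)
s=manip.sense();print(s['tcp_pos'],s['finger_gap'])
E
```

```text
t: 31.55
tcp_pos: [0.5038, 0.1303, 0.1961]
tool_rot: [1.0, 0.023, -0.001, 0.0]
force: [-0.2, 1.0, 0.9]
finger_gap: 0.653
[0.50421448 0.13031782 0.19678413] 0.65023353957778
```

View pics/s17a.png

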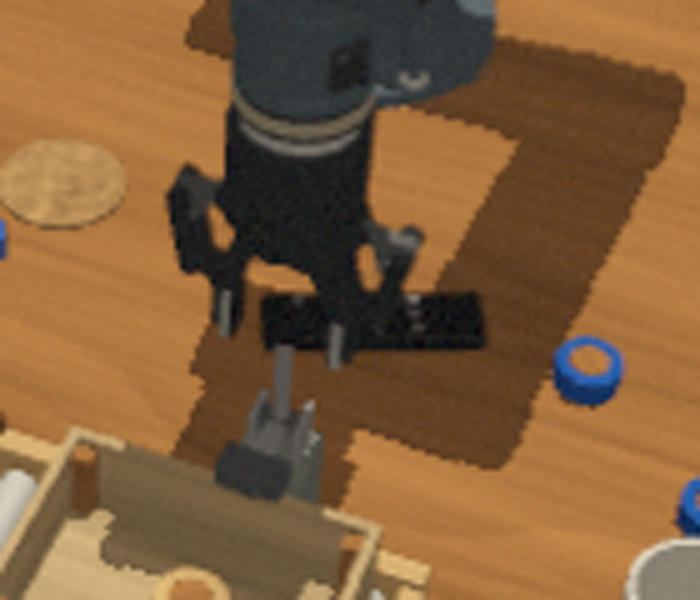

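Now grip and swing back along the reverse arc.

```bash
python3 -m inch '[0,0,0,0,0,0,0,0,0,0,0,0,0,0,0,0,0,0,0,0]' 10 25; python3 -m inch '[-0.76,-0.04,0,0,-0.85,-0.04,-0.09,0,-0.83,-0.04,-0.16,0,-0.81,-0.04,-0.26,0,-0.79,-0.04,-0.33,0,-0.74,-0.03,-0.41,0,-0.7,-0.03,-0.47,0,-0.65,-0.03,-0.56,0,-0.6,-0.03,-0.6,0,-0.5,-0.02,-0.67,0,-0.48,-0.02,-0.72,0,-0.1,0,-0.2,0,0,0,0,0]'
python3 - <<'E'
from h import *
snap('scene')
crop('scene','s18a.png',310,150,450,270,5)
s=manip.sense();print(s['tcp_pos'],s['finger_gap'])
E
```

```text
t: 32.22
tcp_pos: [0.5045, 0.1305, 0.1978]
tool_rot: [1.0, 0.023, 0.001, -0.0]
force: [-0.8, 0.7, 5.5]
finger_gap: 0.261
t: 33.85
tcp_pos: [0.4256, 0.1267, 0.1524]
tool_rot: [1.0, 0.023, -0.0, 0.0]
force: [-2.3, 5.0, 5.8]
finger_gap: 0.259
[0.42564287 0.12675656 0.15242908] 0.25643470570852367
```

View pics/s18a.png

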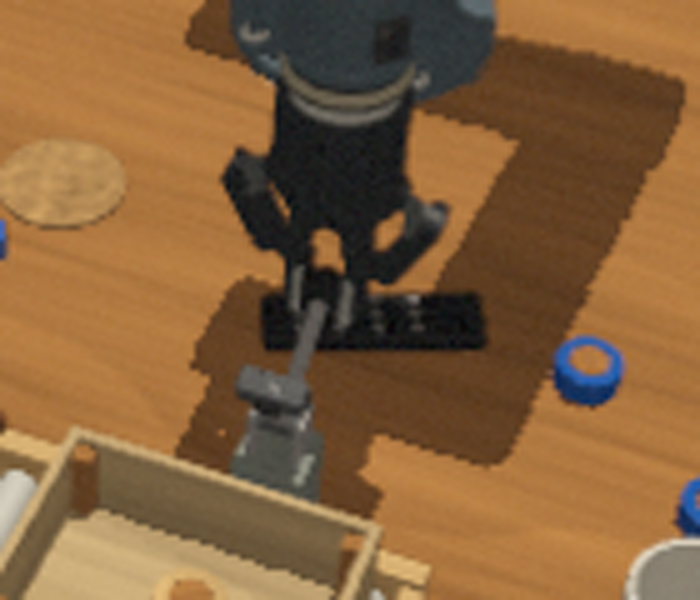

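```bash
python3 -m inch '[0,0,0,0,0,0,0,0,0,0,0,0,0,0,1,0,0,0,2,0,0,0,4,0,0,0,4,0,0,0,1,0,0,0,0,0]' 65;  python3 -m inch '[2.05,1.4,0,0.1745,2.05,1.4,0,0.1745,2.05,1.4,0,0.1745,2.05,1.4,0,0.1745,2.05,1.4,0,0.1745,2.05,1.4,0,0.1745,2.05,1.4,0,0.1745,2.05,1.4,0,0.1745,2.05,1.4,0,0.1745,0,0,0,0]' 65
python3 - <<'E'
from h import *
snap('scene','s19.png');snap('top','t19.png')
s=manip.sense();print(s['tcp_pos'],s['tool_rot'],s['finger_gap'],s['q'])
discs('scene',.158,.18)
E
```

```text
t: 35.02
tcp_pos: [0.4259, 0.1267, 0.2728]
tool_rot: [1.0, 0.023, 0.001, 0.0]
force: [-0.1, -0.0, -0.8]
finger_gap: 0.644
t: 36.28
tcp_pos: [0.6105, 0.2531, 0.2694]
tool_rot: [0.691, 0.723, -0.002, -0.001]
force: [-0.6, 0.4, 0.7]
finger_gap: 0.649
[0.60904041 0.25230333 0.27014605] [ 0.69130621  0.72255813 -0.00201846 -0.00118358] 0.6504466749460481 [ 2.23665169e-01  5.57393053e-01  1.31515588e+00 -2.61653644e-04
  1.27371680e+00  1.79541750e-01]
scene px [375.  205.6] n 33 mid [0.4307 0.1283] mean [0.4323 0.1285 0.1635] ext [0.018 0.018] rgb [40 31 25]
scene px [364.1 227. ] n 86 mid [0.5241 0.132 ] mean [0.5244 0.1321 0.1651] ext [0.015 0.038] rgb [95 90 83]
scene px [190.6 267.6] n 29 mid [ 0.8459 -0.2198] mean [ 0.8464 -0.2196  0.1661] ext [0.012 0.014] rgb [ 77 103  70]
scene px [237.8 289.3] n 34 mid [ 0.8475 -0.0709] mean [ 0.8475 -0.0711  0.1653] ext [0.014 0.012] rgb [ 72 103  72]
scene px [173.1 290. ] n 37 mid [ 0.9201 -0.2153] mean [ 0.9216 -0.2139  0.1688] ext [0.015 0.014] rgb [ 81 102  69]
scene px [221.9 313.4] n 34 mid [ 0.9205 -0.0664] mean [ 0.9218 -0.065   0.1693] ext [0.014 0.011] rgb [ 84 105  71]
```

View pics/s19.png

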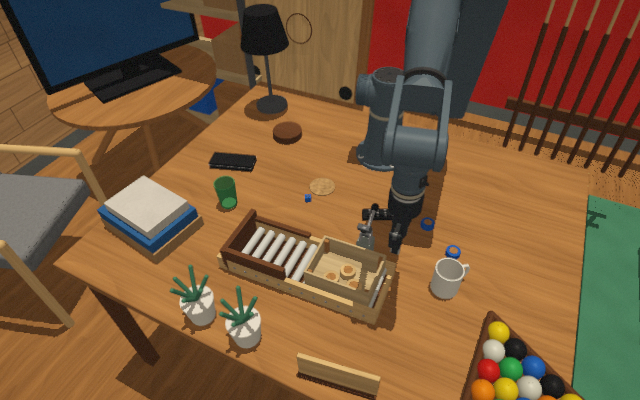

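View pics/t19.png

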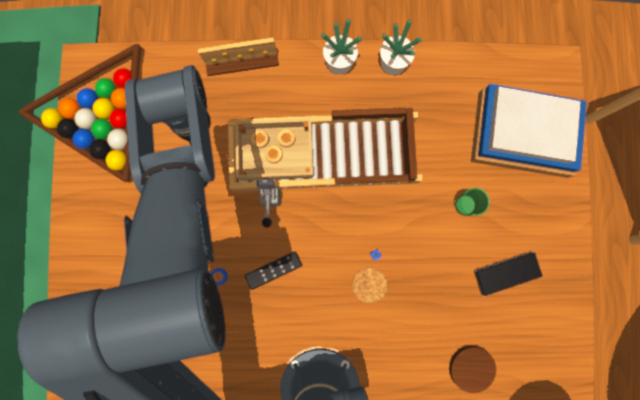

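```bash
python3 -m inch '[0.1,0,-4,0,0,0,-4,0,0,0,-4,0,0,0,-3,0,0,0,-2,0,0,0,-1,0,0,0,-0.8,0,0,0,0,0]'
python3 - <<'E'
from h import *
snap('scene')
crop('scene','s20a.png',300,180,460,320,4)
s=manip.sense();print(s['tcp_pos'],s['force'])
E
```

```text
t: 37.38
tcp_pos: [0.6115, 0.2528, 0.0845]
tool_rot: [0.691, 0.723, 0.0, 0.0]
force: [0.4, -0.6, 0.5]
finger_gap: 0.651
[0.61182783 0.25285495 0.08497397] [ 0.25065389 -0.17454764  0.48484383]
```

View pics/s20a.png

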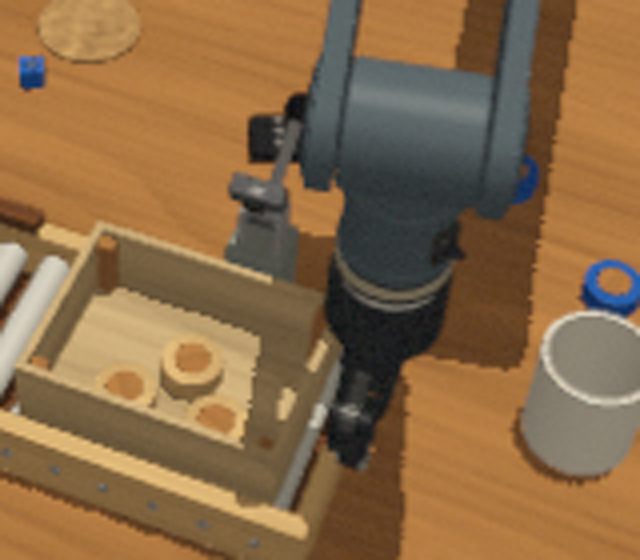

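```bash
python3 -m inch '[0.02,-0.5,0,0,0.02,-0.5,0,0,0.02,-0.5,0,0,0.02,-0.5,0,0,0.02,-0.3,0,0,0.01,-0.3,0,0,0.01,-0.3,0,0,0.01,-0.3,0,0,0.02,-0.3,0,0,0.01,-0.3,0,0,0.02,-0.3,0,0,0.01,-0.3,0,0]'
python3 - <<'E'
from h import *
snap('scene')
crop('scene','s21a.png',300,180,460,320,4)
s=manip.sense();print(s['tcp_pos'],s['force'])
E
```

```text
t: 38.92
tcp_pos: [0.6133, 0.2085, 0.0843]
tool_rot: [0.691, 0.723, -0.0, -0.0]
force: [0.6, 1.9, -0.2]
finger_gap: 0.652
[0.61330677 0.20808664 0.08427626] [ 0.62443928 -0.2325383  -0.80172494]
```

View pics/s21a.png

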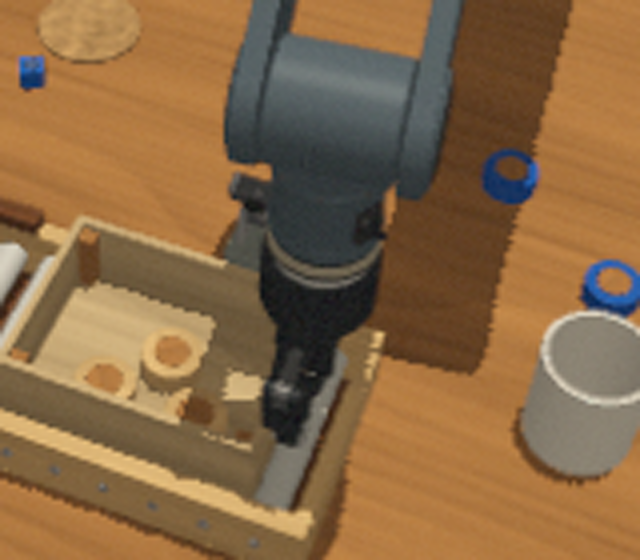

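```bash
python3 -m inch '[0.02,-0.4,0,0,0.03,-0.5,0,0,0.03,-0.6,0,0,0.03,-0.6,0,0,0.03,-0.6,0,0,0.03,-0.6,0,0,0.03,-0.6,0,0,0.03,-0.6,0,0,0.03,-0.6,0,0,0.03,-0.6,0,0,0.03,-0.6,0,0,0.03,-0.6,0,0,0.03,-0.6,0,0,0.03,-0.6,0,0,0.03,-0.6,0,0,0.03,-0.6,0,0,0.03,-0.6,0,0,0.03,-0.6,0,0,0.03,-0.6,0,0,0.03,-0.6,0,0]'
python3 -m inch '[0.03,-0.6,0,0,0.03,-0.6,0,0,0.03,-0.6,0,0,0.03,-0.6,0,0,0.03,-0.6,0,0,0.03,-0.6,0,0,0.03,-0.6,0,0,0.03,-0.6,0,0,0.03,-0.6,0,0,0.03,-0.6,0,0,0.03,-0.6,0,0,0.03,-0.6,0,0,0.02,-0.4,0,0,0.02,-0.3,0,0,0.02,-0.3,0,0,0.01,-0.3,0,0]'
python3 - <<'E'
from h import *
snap('scene','s22.png')
s=manip.sense();print(s['tcp_pos'],s['force'])
E
```

```text
t: 41.48
tcp_pos: [0.6192, 0.0913, 0.0843]
tool_rot: [0.691, 0.723, -0.0, -0.0]
force: [-1.6, 1.2, -0.2]
finger_gap: 0.65
t: 43.48
tcp_pos: [0.6237, 0.0066, 0.0844]
tool_rot: [0.691, 0.723, 0.0, 0.0]
force: [-1.1, 1.4, -0.4]
finger_gap: 0.647
[0.62382097 0.00615162 0.0844011 ] [-1.41196331  0.69534087 -0.30412789]
```

View pics/s22.png

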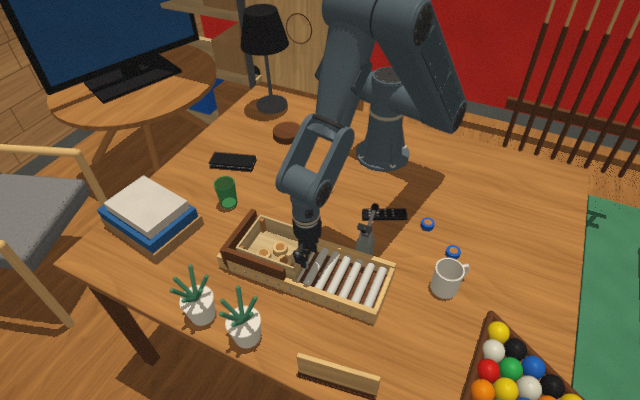

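Nearly home; about 2.5 cm to go. Slow push until the force rises.

```bash
python3 -m inch '[0.01,-0.3,0,0,0.02,-0.3,0,0,0.01,-0.3,0,0,0.02,-0.3,0,0,0.01,-0.3,0,0,0.01,-0.2,0,0,0.01,-0.2,0,0]'; python3 -m inch '[0.01,-0.15,0,0,0.01,-0.15,0,0,0,-0.1,0,0]'; python3 -m inch '[0,-0.1,0,0,0.01,-0.1,0,0,0,0,0,0]'
```

```text
t: 44.4
tcp_pos: [0.6246, -0.0125, 0.0844]
tool_rot: [0.691, 0.723, 0.0, 0.0]
force: [1.1, 1.1, -0.4]
finger_gap: 0.65
t: 44.78
tcp_pos: [0.6246, -0.0163, 0.0843]
tool_rot: [0.691, 0.723, 0.0, 0.0]
force: [1.7, 1.0, 0.2]
finger_gap: 0.652
t: 45.15
tcp_pos: [0.6245, -0.0184, 0.0843]
tool_rot: [0.691, 0.723, -0.0, -0.0]
force: [0.6, 0.3, -0.6]
finger_gap: 0.653
```

```bash
python3 -m inch '[0,-0.15,0,0,0,-0.15,0,0,0,0,0,0]'; python3 -m inch '[0.01,-0.15,0,0,0,-0.15,0,0,0,0,0,0]';python3 -m inch '[0,-0.15,0,0,0,-0.15,0,0,0,0,0,0]'
```

```text
t: 45.52
tcp_pos: [0.6239, -0.0199, 0.0842]
tool_rot: [0.691, 0.723, 0.0, -0.001]
force: [-0.5, 4.6, 2.3]
finger_gap: 0.653
t: 45.9
tcp_pos: [0.6233, -0.0201, 0.0843]
tool_rot: [0.691, 0.723, 0.001, -0.003]
force: [-0.9, 13.3, 2.6]
finger_gap: 0.645
t: 46.28
tcp_pos: [0.6233, -0.0202, 0.0843]
tool_rot: [0.691, 0.723, 0.003, -0.004]
force: [0.5, 21.5, 4.2]
finger_gap: 0.651
```

```bash
python3 -m inch '[0,0.3,0,0,0,0.3,0,0,0,0.5,0,0,0,1,0,0,0,1.5,0,0,0,1,1,0,0,0,3,0,0,0,4,0,0,0,4,0,-3,0,3,0,-4,3,0,0,-4,3,0,0,-4,3,0,0,-3,3,0,0,-3,3,0,0,0,0,0,0,0,0,0,0]'
python3 - <<'E'
from h import *
snap('scene','s23.png');snap('top','t23.png');crop('top','t23a.png',140,95,440,310,2.6)
crop('scene','s23a.png',210,170,470,330,3)
p,W=cloud('top');x,y,z=W[...,0],W[...,1],W[...,2]
m=(z>.098)&(z<.110)&(x>.53)&(x<.71)&(y>-.25)&(y<.1)
print(W[m].min(0),W[m].max(0))
discs('top')
E
```

```text
t: 48.4
tcp_pos: [0.4155, 0.169, 0.2351]
tool_rot: [0.69, 0.724, 0.001, 0.001]
force: [-1.0, 0.4, -0.2]
finger_gap: 0.653
[ 0.53998938 -0.24021798  0.09801302] [ 0.70992776 -0.02890586  0.10984023]
top px [272.   53.1] n 26 mid [0.8979 0.1357] mean [0.8959 0.1345 0.0192] ext [0.012 0.025] rgb [121  82  43]
top px [252.2  56.7] n 50 mid [0.8847 0.1884] mean [0.886  0.1887 0.0185] ext [0.016 0.058] rgb [118  79  42]
top px [234.4  62.4] n 51 mid [0.8669 0.239 ] mean [0.8702 0.2377 0.0174] ext [0.026 0.028] rgb [113  68  35]
top px [220.1  63.4] n 73 mid [0.8664 0.2833] mean [0.8678 0.2772 0.0176] ext [0.017 0.064] rgb [117  73  37]
top px [476.1 123.7] n 33 mid [ 0.7024 -0.4225] mean [ 0.7018 -0.4219  0.0196] ext [0.063 0.008] rgb [94 61 32]
top px [473.7 147.3] n 32 mid [ 0.6377 -0.413 ] mean [ 0.6365 -0.413   0.0196] ext [0.056 0.009] rgb [89 59 32]
top px [164.6 194.9] n 27 mid [0.5018 0.4144] mean [0.5032 0.4154 0.0199] ext [0.038 0.008] rgb [127 114  98]
top px [473.4 200.9] n 35 mid [ 0.4891 -0.4021] mean [ 0.4911 -0.4084  0.0198] ext [0.036 0.028] rgb [42 77 39]
top px [172.8 244.7] n 43 mid [0.3702 0.3895] mean [0.371  0.3886 0.0214] ext [0.033 0.01 ] rgb [104 108 168]
top px [375.9 254.1] n 71 mid [ 0.3488 -0.1469] mean [ 0.3497 -0.1465  0.0204] ext [0.024 0.024] rgb [ 89 106 168]
top px [277.5 267.9] n 712 mid [0.3111 0.1095] mean [0.3127 0.1109 0.0172] ext [0.076 0.11 ] rgb [38 33 31]
top px [494.8 264.8] n 33 mid [ 0.3209 -0.462 ] mean [ 0.3213 -0.4622  0.0229] ext [0.018 0.048] rgb [59 49 44]
top px [480.9 288.4] n 37 mid [ 0.2608 -0.4243] mean [ 0.2596 -0.4241  0.0216] ext [0.039 0.016] rgb [60 45 38]
```

View pics/t23a.png

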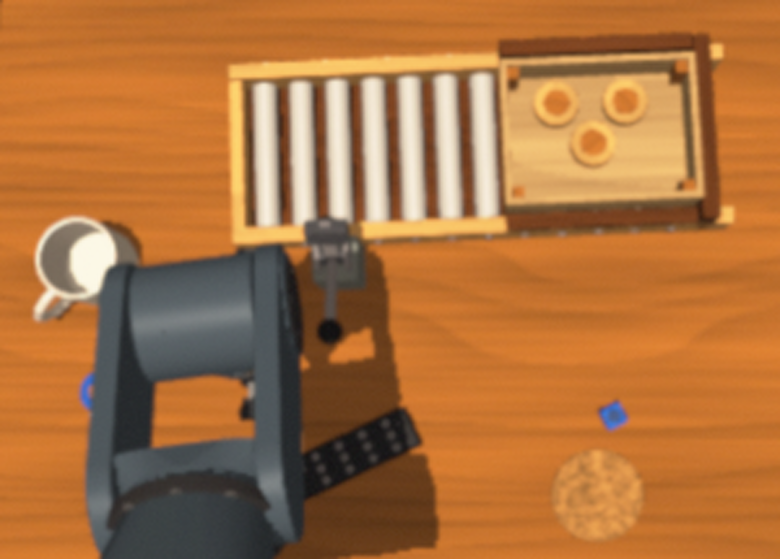

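View pics/s23a.png

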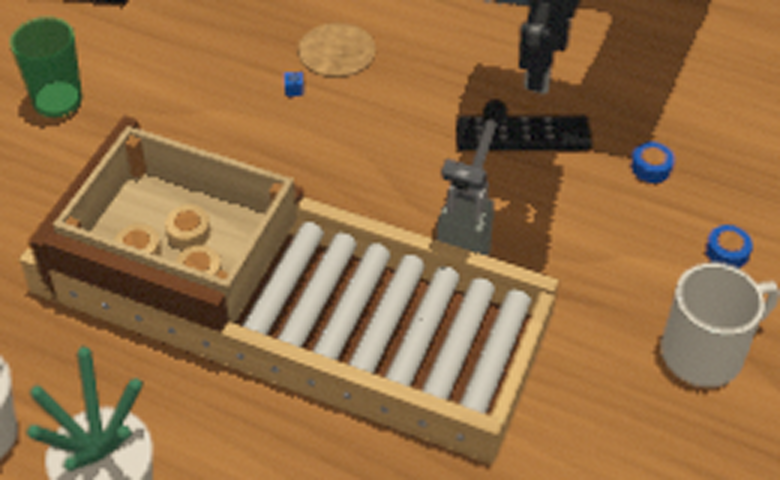

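```bash
python3 - <<'E'
from h import *
snap('top');crop('top','t24a.png',325,100,425,185,8)
p,W=cloud('top');x,y,z=W[...,0],W[...,1],W[...,2]
m=(z>.099)&(z<.109)&(x>.56)&(x<.69)&(y>-.06)&(y<.0)
q=W[m]; 
for a in (.56,.6,.64): 
    k=q[(q[:,0]>a)&(q[:,0]<a+.04)]; print(a,k[:,1].max(),k[:,1].min())
E
```

```text
0.56 -0.03403831864627714 -0.051781183143336997
0.6 -0.03154644399917122 -0.03673709323724834
0.64 -0.031415100669949535 -0.046695155767181355
```

View pics/t24a.png

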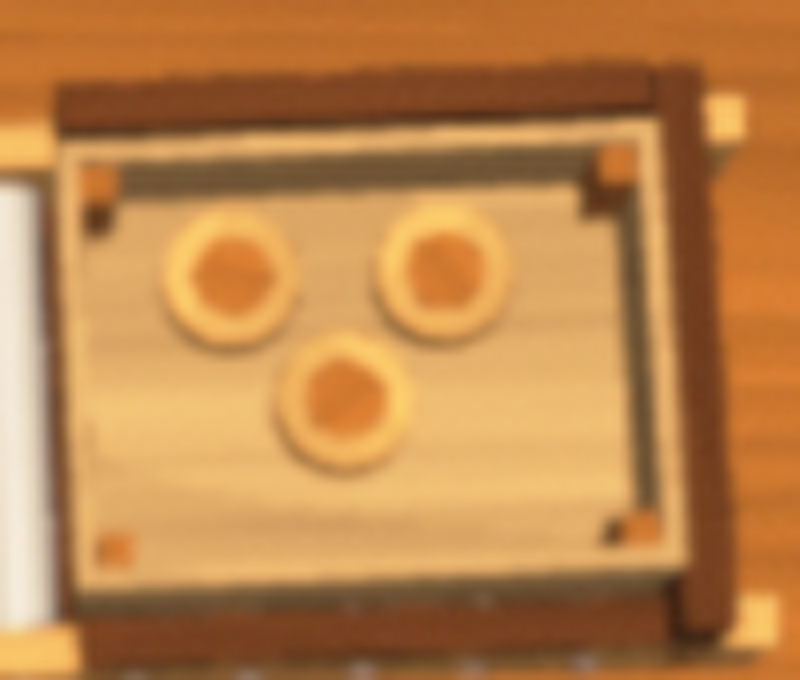

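The crate end is flush against the stop, the pucks are inside, and the clamp is back.

```bash
python3 -c "
from h import *
print(job.sign_off())"
```

```text
the job is handed in; nothing more can be done
None
```

The job is done and handed in. All three pucks present on the table are in the crate, and the crate is fully home in its bay, handed in at about 48 s of the 210 s allowed.

**What I did:** I swung the clamp onto the crate's rim and loaded the pucks with it on. Then I swung the clamp fully back and pushed the crate along the rollers without lifting it.

**Last checks:**
- **Crate:** it met a hard stop within 1 mm of where I had worked out, and the push force rose to about 21 N. In the last top picture its end is flush with the back stop.
- **Pucks:** all three lie flat on the crate floor. No other plain puck showed on the table in either camera.
- **Clamp:** it is fully back, with the knob low on the robot's side.
- **Everything else:** the mug, tumbler and chalk are where they started, and I did not handle the two blue look-alikes.

**Disagreement:** the two cameras differed by about 4–5 mm in x. I averaged their readings, and every grasp and placing still worked first time. I saw neither a puck knocked aside nor the grip slackening during the run.

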